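# Close up the kart hub: isolate, tighten the castle nut to the cotter hole, tidy, lamp back

## Task

Get the kart hub ready for its cotter pin. First turn the red isolator handle to off, so that its padlock hole lines up with the hasp, then swing the magnifier lamp clear to the left and turn the castle nut clockwise until it goes tight on the washer and just on from there to where the next slot lines up with the cotter hole (the white line on the axle end shows it). Put every hand tool lying on the mat into the blue tray and bring the lamp back over the hub; leave the mug and the model chalet where they are.

Things in the scene. Friction and masses are not known exactly. Their poses are not given: they have to be found in the camera images.
- hub_top (a point): Top of the brass washer (54 mm across, 4 mm thick), 107 mm above the table, on the axle's vertical axis. Below it the fixed wheel hub motor: steel barrel 72 mm across down to 70 mm height, flange 120 mm across, dark finned drum, 140 x 130 mm aluminium plate. The castle nut comes down on this washer.
- axle_end (a point): Centre of the upper end face of the steel axle (30 mm thick), 153 mm above the table, 7 mm above the tight nut. A white paint line across the end face runs along the cotter hole, which crosses the axle at 140 mm height, level with the nut's slots. The axle does not turn.
- hole_a (a point): Point on the line of the cotter hole, 20.5 mm out from the axle's axis, 140 mm above the table.
- hole_b (a point): The same on the other side, 20.5 mm out the other way.
- nut (a joint): Castle nut on the axle, rad; grows as it turns clockwise seen from above (tightening, sinking 3.5 mm a turn). Starts between 0 and 0.8; easy (0.12 N m) until 2.6, where it meets the washer and goes tight; beyond that about 0.47 N m. Stays where it is left. The next slot meets the hole 0.28 to 0.86 rad past tight. Stop at 4.3.
- nut_slot0 (a point): Slot 0 of the steel castle nut, 20.5 mm out from the axis, 33 mm above the nut's underside; turns with it. Hexagon 46 mm across flats, 26 mm high (underside at 107 mm height when tight); on it a crown 42 mm across, 13 mm high, with six slots 8 mm wide (cotter pin: 4 mm), one above the middle of each flat. Grip across two opposite flats, tips above the washer.
- nut_slot1 (a point): Slot 1 of the castle nut, likewise, 60 degrees anticlockwise from slot 0 seen from above. The other three slots lie opposite these three.
- nut_slot2 (a point): Slot 2 of the castle nut, likewise, 120 degrees anticlockwise from slot 0 seen from above. The other three slots lie opposite these three.
- isolator (a joint): Red isolator handle, rad. 0 is fully on; grows as it turns anticlockwise seen from above; off, with the padlock holes in line, is at 1.571; it can be pushed past that to a stop at 1.75. Starts between 0 and 0.25. Stiff (0.25 N m), stays where it is left.
- pivot (a point): On the handle's vertical turning axis, 115 mm above the table at mid height of the bar, on a fixed grey switch box 180 x 180 x 85 mm with a yellow face. The bar is 18 mm wide, 98 to 132 mm above the table, from 21 mm behind the axis to 67 mm before it; round its axis a boss 60 mm across up to 109 mm height: pinch it 45 to 55 mm out from the axis.
- handle_eye (a point): Centre of the 12 mm padlock hole in the red eye at the tip of the handle, 76 mm from the turning axis, 100 mm above the table; it gives the way the bar points.
- hasp_eye (a point): Centre of the 12 mm padlock hole in the fixed steel hasp eye on the switch box, 76 mm from the turning axis, 96 mm above the table. The handle's eye comes to lie over it when off.
- lamp_arm (a joint): Swing arm of the magnifier lamp, rad. 0: the arm points about along -x from its post, over the hub; grows as the head swings to the robot's left (+y), clockwise seen from above. Stops at -0.3 and 1.3. Starts near 0, over the hub. Takes 0.35 N m, stays where it is left.
- lamp_hinge (a point): The arm's hinge on top of the lamp post (vertical axis), 256 mm above the table, beyond the hub as seen from the robot.
- lamp_head (a point): Centre of the round white lamp head with its lens (120 mm across, 236 to 262 mm above the table), 300 mm from the hinge.
- lamp_grip (a point): Middle of the upright black grip on the arm, 294 mm above the table: a round stalk 22 mm thick, from 263 to 318 mm height, 225 mm from the hinge on the line to the head. Nothing stands above the arm and the head but this stalk.
- tray: Fixed blue steel tool tray, 200 mm (its x) x 180 mm (its y), 40 mm high, walls and floor 4 mm, at the right near the robot. Origin: centre of its underside.
- screwdriver: Screwdriver 160 mm long: orange round handle 26 mm thick and 80 mm long at its -x end, thin steel blade; lies on the mat right of the hub. Origin: centre of its underside, x along it towards the blade tip, z up as it lies at the start. May be absent (None). Grip the handle about 30 mm to the -x side of the origin, axis 13 mm above the underside.
- wrench: Flat steel combination wrench 160 mm long: shank 17 mm wide and 7 mm thick, ring end at -x, open jaw 38 mm wide at +x; lies on the mat right of the hub. Origin: centre of its underside, x along it towards the open jaw, z up as it lies at the start. May be absent (None). Grip the shank at the origin.
- brush: Parts brush 150 mm long: round wooden handle 20 mm thick and 75 mm long at its -x end, metal collar and grey bristle block 42 mm wide at +x; lies on the mat right of the hub. Origin: centre of its underside, x along it towards the bristles, z up as it lies at the start. May be absent (None). Grip the handle about 20 mm to the -x side of the origin, axis 10 mm above the underside.
- mug: Bystander: blue mug 80 mm across, 90 mm high, beyond the switch box. Origin: centre of its underside.
- chalet: Bystander: model chalet, about 115 x 130 x 120 mm, between the lamp and the mug. Origin: centre of its underside.

How it is judged:
On the way, in this order (a step that is already met when the one before it is completed fails the run):
1. the isolator handle is at off with its padlock hole in line with the hasp's (within 4 mm) (horizontal distance between handle_eye and hasp_eye below 0.004 m), for 0.3 s.
2. the lamp head is swung clear of the hub (more than 140 mm from the axle) (horizontal distance between lamp_head and axle_end above 0.14 m), for 0.2 s.
3. the nut is tight and its next slot is in line with the cotter hole (within 2 mm at the crown) (value of joint nut between 2.6 and 3.647 rad and (horizontal distance between any of nut_slot0, nut_slot1, nut_slot2 and hole_a below 0.002 m or horizontal distance between any of nut_slot0, nut_slot1, nut_slot2 and hole_b below 0.002 m)), for 0.3 s.
At the end, for the whole second after the job is handed in: Padlock holes in line within 4 mm; nut past 2.6 rad by less than one slot, a slot within 2 mm of the cotter hole's line; lamp head within 40 mm of the axle; every tool present lies in the tray (origin within 90, 85 mm of its centre along its x, y, under 45 mm up); all at rest (all of step 3 and horizontal distance between handle_eye and hasp_eye below 0.004 m and horizontal distance between lamp_head and axle_end below 0.04 m and x of screwdriver in the frame of tray between -0.09 and 0.09 m and y of screwdriver in the frame of tray between -0.085 and 0.085 m and z of each of screwdriver, wrench, brush in the frame of tray below 0.045 m and linear speed of each of screwdriver, wrench, brush below 0.02 m/s and x of wrench in the frame of tray between -0.09 and 0.09 m and y of wrench in the frame of tray between -0.085 and 0.085 m and x of brush in the frame of tray between -0.09 and 0.09 m and y of brush in the frame of tray between -0.085 and 0.085 m and velocity of joint nut between -0.05 and 0.05 rad/s and velocity of joint isolator between -0.05 and 0.05 rad/s and velocity of joint lamp_arm between -0.05 and 0.05 rad/s); the robot touches nothing.
It fails at once if the nut is overtightened, turned past the next slot and on (beyond 3.75 rad) (value of joint nut above 3.75 rad).
It fails at once if the mug is moved by more than 30 mm (distance of mug from where it was at the start of the episode above 0.03 m).
It fails at once if the chalet is moved by more than 30 mm (distance of chalet from where it was at the start of the episode above 0.03 m).
Of screwdriver, wrench, brush only 2 to 3 are there at a start; the rules pass over those that are not, and their reading is None.
At some moment in a run one of screwdriver, wrench, brush may be knocked a few centimetres aside while the robot is not near it.
Once in a run the grip may slacken for a moment while it holds something.
It also fails if it takes over 200 s, if anything falls off the work surface, if the arm or the gripper's body presses on something with over 40 N, if the wrist force passes 120 N, or if a joint passes its speed limit or range.

## Robot

A 6-joint arm with a two-finger parallel gripper is mounted at the origin on the work surface. World frame = base frame: x ahead of the robot, y to its left, z up, the work surface at z = 0. Lengths are in m, angles in rad, forces in N, time in s.
With the tool pointing down it reaches from about 0.375 to 0.975 m from the base axis. Payload 3.8 kg.
Tool frame: the origin (TCP) lies midway between the tips of the shut fingers; the grasp point (between the pads) lies 19 mm behind it; z points along the fingers, y is the direction in which the jaws open and shut (so a half turn about z gives the same grasp; the last joint's range is limited). The gripper opens to 85 mm and grips with 20 to 120 N. Pads are 22 mm wide; open, the fingers measure 114 mm over their backs; the gripper's body (76 mm by 85 mm) begins 54 mm behind the grasp point. The pads swing forward as they close: fully open they stand 13 mm farther back than shut.
Start: joints at [-1.142, 0.264, 1.604, -0, 1.274, -0.037], TCP at [0.303, -0.603, 0.231] pointing down, gripper open.
Joint ranges: [-2.63, 2.63], [-0.94, 2.18], [0.31, 2.57], [-1.31, 4.45], [0, 2.66], [-2.55, 2.55]. Speed limits (rad/s): [2.57, 2.57, 3.14, 3.14, 3.14, 3.14].

## Interface

Orientations are given as [roll, pitch, yaw] about the fixed x, y, z axes, in that order (R = Rz(yaw) Ry(pitch) Rx(roll)).
In Python, from workcell import * gives the robot as it stands. The module is installed in compiled form; this text tells all that it offers.
- The arm moves only by the shell command python3 -m jog 'ROWS' [FORCE]. ROWS is JSON, a list of rows, each an object of numbers: "hand": the opening, from -1 (shut) to 1 (fully open), so that 0 is half open; "x", "y", "z": the shift along the tool's x, y, z normalised to -1 to 1, where 1 is 750 mm; "turn": the turn about the tool's z normalised to -1 to 1, where 1 is 90 degrees. A call has 1 to 20 rows; each row is the pose to reach, as a shift and turn from the pose commanded when the call began, along the tool's axes at that moment; what a row does not reach only later rows make up. A row lasts 1/12 s, in which the tool goes at most 41.7 mm and 7.16 degrees, less where a joint would pass 70% of its speed; a pose out of reach is approached as far as the arm can. A call with a number of a shift or a turn outside -1 to 1 is refused whole. A call with a gripper value outside its range is refused whole. The fingers move at their own pace and stop on an object; FORCE is the grip in N (left out, the last holds). Time passes only in rows, so rows that repeat a pose let the fingers close. It gives the time, the measured TCP pose, the force and the opening at its end, in the units of the state.
- state(): the state, without advancing time (a new reading comes with each control period).
- get_image(name): name is "scene" or "top"; returns (picture, depth): 480x640x3 uint8, red, green, blue; 480x640 float32, m along the optical axis (not along the pixel's ray), 0 where there is no reading.
- calibration(name): a dict with "camera_matrix" (3x3 intrinsics, pixels), "xyz" and "attitude" of the camera in the world. Camera axes: x right, y up, looking along -z (the intrinsics and any distortion apply to the point x, -y, -z); pixel columns grow to the right and rows downward; lengths in m; the calibration is good to about 2 mm. A picture is of the moment at which its call begins. calibration takes no time and is no camera call.
- sign_off(): hands the job in, once; it reports no verdict.
The state is a dict: "time_s": time; "qpos": joint angles; "qvel": joint speeds; "joint_torque": joint torques, N m; "tool_pos": TCP position; "tool_rot": TCP orientation; "contact_force": force on the tool from outside, world axes, zero at the start; "ft_torque": the same for the moment, N m; "opening": finger opening in m.
Only numpy, scipy, OpenCV 4.12 (cv2) and the standard library are available. Lean on these libraries where they do the work, as an engineer would, in place of code of your own. Each camera call takes 0.05 s, during which the arm holds its last target.

## Working session

There is one attempt and no reset: what is moved stays moved. The work goes in short steps, Python scripts to look and compute and a shell command to move; the robot and the scene stay as the last step left them, time stands still between calls to the robot, and variables do not carry over. Pictures are saved under pics/ and viewed, and the job is handed in when it is done.

```bash
mkdir -p pics; ls; cat > h.py <<'E'
from workcell import *
import numpy as np, cv2
from scipy.spatial.transform import Rotation as R
def cap(tag):
    out={}
    for n in ("scene","top"):
        p,d=get_image(n); np.savez(f"pics/{tag}_{n}.npz",p=p,d=d); cv2.imwrite(f"pics/{tag}_{n}.png",p[:,:,::-1]); out[n]=(p,d)
    return out
def load(tag,n):
    z=np.load(f"pics/{tag}_{n}.npz"); return z["p"],z["d"]
def cam(n):
    c=calibration(n); K=np.array(c["camera_matrix"]); t=np.array(c["xyz"]); a=np.array(c["attitude"])
    M=R.from_euler("xyz",a).as_matrix() if a.size==3 else (R.from_quat(a).as_matrix() if a.size==4 else a)
    return K,t,M,c
def ray(n,u,v):
    K,t,M,c=cam(n)
    dist=c.get("distortion"); 
    pt=cv2.undistortPoints(np.array([[[u,v]]],float),K,np.array(dist,float) if dist is not None else None)[0,0]
    return t,M@np.array([pt[0],-pt[1],-1.0])
def onz(n,u,v,z):
    t,d=ray(n,u,v); return t+d*(z-t[2])/d[2]
def dep(n,u,v,dm):
    t,d=ray(n,u,v); return t+d*dm[int(round(v)),int(round(u))]
def proj(n,P):
    K,t,M,c=cam(n); q=M.T@(np.array(P)-t); x=np.array([q[0],-q[1],-q[2]]); y=K@x; return y[:2]/y[2]
def cloud(n,d):
    K,t,M,c=cam(n); v,u=np.mgrid[0:480,0:640]
    x=(u-K[0,2])/K[0,0]; y=(v-K[1,2])/K[1,1]
    P=np.stack([x*d,-y*d,-d],-1)@M.T+t; P[d==0]=np.nan; return P
E
python3 - <<'E'
from h import *
print(state())
for n in("scene","top"): print(calibration(n))
cap("a")
E
```

```text
pics
{'time_s': 0.0, 'qpos': array([-1.14192430e+00,  2.64791423e-01,  1.60535482e+00, -5.34604476e-06,
        1.27364970e+00, -3.68832108e-02]), 'qvel': array([-6.64452805e-04,  2.47547669e-04, -2.09300478e-03, -2.46093666e-04,
       -2.24706918e-05,  7.80954942e-04]), 'joint_torque': array([-1.49753873e-04, -5.15106046e+01, -3.67315471e+01,  1.28807546e-04,
        1.28068792e-02, -2.46646590e-05]), 'tool_pos': array([ 0.30285471, -0.60245624,  0.22994656]), 'tool_rot': array([-3.13939068e+00, -7.61408479e-05,  4.65756726e-01]), 'contact_force': array([ 0.1230373 , -0.01828448, -0.61053817]), 'ft_torque': array([-0.02288899,  0.01310337,  0.00198026]), 'opening': 0.085223354077053}
{'camera_matrix': array([[489.00592922,   0.        , 322.46644335],
       [  0.        , 489.00592922, 237.9137253 ],
       [  0.        ,   0.        ,   1.        ]]), 'xyz': array([0.96258578, 0.63081564, 0.97002737]), 'attitude': array([0.73401799, 0.00401624, 2.58228823])}
{'camera_matrix': array([[467.56283588,   0.        , 308.56449899],
       [  0.        , 467.56283588, 238.39511824],
       [  0.        ,   0.        ,   1.        ]]), 'xyz': array([0.44726074, 0.04249356, 1.13219947]), 'attitude': array([ 0.1207021 , -0.00763085, -1.59425681])}
```

View pics/a_scene.png

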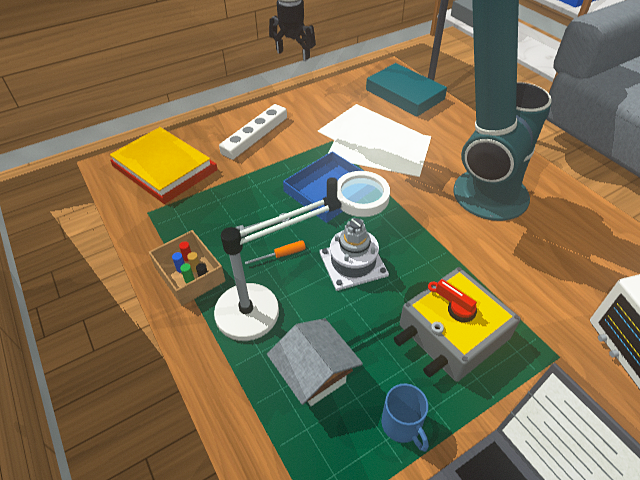

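View pics/a_top.png

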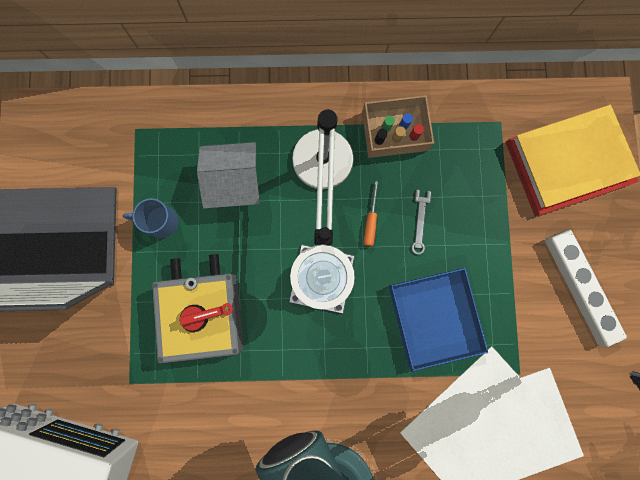

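The screwdriver (~372,215) and the wrench (~421,222) are on the mat, with no brush. In the top view the tray is at (440,318), the isolator at (195,318), the lamp grip at (323,236) and the lamp head at (323,277).

```bash
python3 - <<'E'
from h import *
p,d=load("a","top")
P=cloud("top",d)
for u,v in[(195,350),(300,400),(421,222),(323,236),(350,277),(195,318),(228,309)]: print((u,v),P[v,u].round(3))
p2,d2=load("a","scene");P2=cloud("scene",d2)
for u,v in[(332,182),(460,300),(300,250)]: print((u,v),P2[v,u].round(3))
c=cv2.resize(p[265:370,140:250],None,fx=5,fy=5,interpolation=cv2.INTER_CUBIC)
c2=cv2.resize(p2[260:380,390:530],None,fx=4,fy=4,interpolation=cv2.INTER_CUBIC)
H=max(c.shape[0],c2.shape[0])
cv2.imwrite("pics/b1.png",c[:,:,::-1]);cv2.imwrite("pics/b2.png",c2[:,:,::-1])
E
```

```text
(195, 350) [0.334 0.285 0.09 ]
(300, 400) [0.205 0.06  0.004]
(421, 222) [ 0.618 -0.245  0.005]
(323, 236) [0.549 0.009 0.322]
(350, 277) [ 0.479 -0.042  0.265]
(195, 318) [0.405 0.275 0.131]
(228, 309) [0.421 0.213 0.09 ]
(332, 182) [0.557 0.013 0.318]
(460, 300) [0.412 0.284 0.127]
(300, 250) [ 0.577 -0.101  0.009]
```

View pics/b1.png

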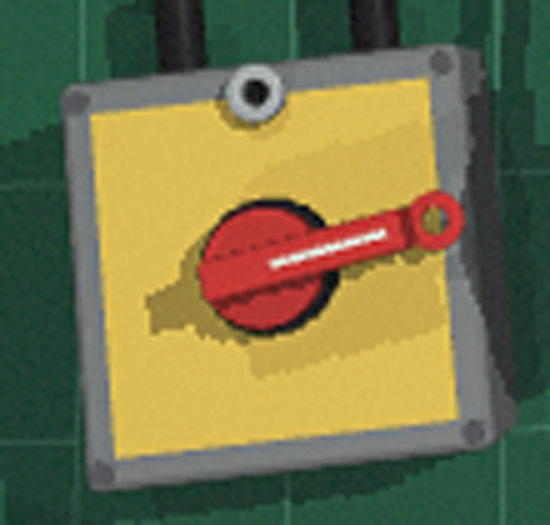

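View pics/b2.png

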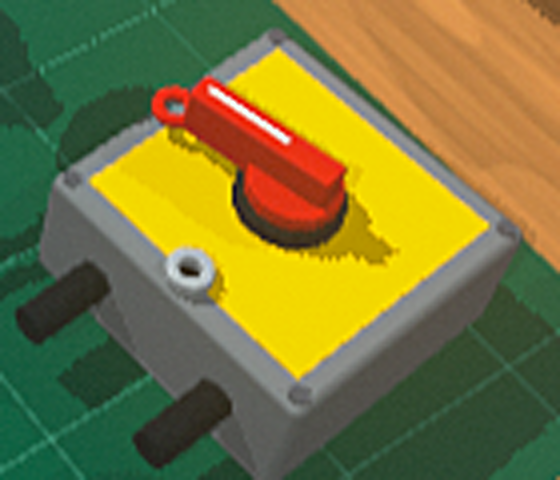

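The enlarged crops show the handle eye at top (227.0,308.4) / scene (432.5,286.3). The hasp hole is at top (190.8,283.0) / scene (437.3,327).

```bash
python3 - <<'E'
from h import *
def tri(a,b):
    t1,d1=ray("top",*a);t2,d2=ray("scene",*b)
    s=np.linalg.lstsq(np.stack([d1,-d2],1),t2-t1,rcond=None)[0]
    p,q=t1+s[0]*d1,t2+s[1]*d2; return (p+q)/2,np.linalg.norm(p-q)
e=onz("top",226.9,308.3,.1);h=onz("top",190.7,282.9,.096)
e2=onz("scene",432.5,286.2,.1);h2=onz("scene",437.2,326.9,.096)
print(e,e2,tri((226.9,308.3),(432.5,286.2)));print(h,h2,tri((190.7,282.9),(437.2,326.9)))
for a,b in((e,h),(e2,h2)):
  m=(a+b)/2;dv=(b-a)[:2];L=np.linalg.norm(dv);n=np.array([-dv[1],dv[0]])/L
  c=m[:2]+n*np.sqrt(.076**2-L*L/4); c2=m[:2]-n*np.sqrt(.076**2-L*L/4)
  for q in(c,c2):print("piv",q,np.degrees(np.arctan2(*(a[:2]-q)[::-1])),np.degrees(np.arctan2(*(b[:2]-q)[::-1])))
print(onz("top",192.5,318,.109))
# boss center by red mask at z in .1-.112
for n in("top","scene"):
  p,d=load("a",n);P=cloud(n,d)
  r=(p[...,0]>130)&(p[...,1]<70)&(p[...,2]<70)&(P[...,2]>.12)&(P[...,2]<.14)&(P[...,1]>.15)
  Q=P[r][:,:2];c,s,vt=cv2.PCACompute2(Q.astype(np.float32),None)
  print(n,len(Q),c,np.degrees(np.arctan2(s[0,1],s[0,0])),(Q-c)@s[0].min() if 0 else (((Q-c)@s[0]).min(),((Q-c)@s[0]).max()))
E
```

```text
[0.42269251 0.21338627 0.1       ] [0.42038724 0.21384608 0.1       ] (array([0.42199969, 0.2138618 , 0.10130271]), np.float64(0.001984776938381301))
[0.4798514 0.2935279 0.096    ] [0.47809518 0.29687527 0.096     ] (array([0.47863289, 0.29516902, 0.09441798]), np.float64(0.0035352416336713304))
piv [0.40412513 0.2870833 ] -75.85908176400679 4.864372289929483
piv [0.49841877 0.21983087] -175.13562771007048 104.14091823599318
piv [0.40264546 0.28774621] -76.50004900758854 6.898984679679028
piv [0.49583696 0.22297514] -173.10101532032095 103.49995099241147
[0.40396554 0.28599168 0.109     ]
top 271 [[0.40865403 0.26747125]] 103.56317 (np.float64(-0.04643033846565675), np.float64(0.040242919259309035))
scene 321 [[0.41036096 0.2718356 ]] 104.51427 (np.float64(-0.04767825278069835), np.float64(0.03996718436727999))
```

```bash
cat > plan.py <<'E'
from h import *
import sys
# usage: plan.py x y z yawdeg [more...] : shifts of several targets from the present pose
s=state(); p=s["tool_pos"]; M=R.from_euler("xyz",s["tool_rot"]).as_matrix()
print("t",round(s["time_s"],2),"pos",p.round(4),"rot",np.degrees(s["tool_rot"]).round(2),"F",s["contact_force"].round(1),"op",round(s["opening"],4),"q",s["qpos"].round(2))
a=list(map(float,sys.argv[1:]))
for i in range(0,len(a),4):
    d=M.T@(np.array(a[i:i+3])-p)
    y=(np.degrees(s["tool_rot"][2])-a[i+3]+180)%360-180
    q1=np.arctan2(a[i+1],a[i]); q6=(q1+np.pi/2-np.radians(a[i+3])+np.pi)%(2*np.pi)-np.pi
    print("x %.4f y %.4f z %.4f turn %.4f | rows lin %.1f ang %.1f q6~%.2f"%(*(d/.75),y/90,np.linalg.norm(d)/.0417,abs(y)/7.16,q6))
E
python3 plan.py .303 -.6025 .42 26.7  .47 -.2 .42 60  .4155 .2387 .42 103.8
```

```text
t 0.1 pos [ 0.3029 -0.6025  0.2301] rot [-179.88   -0.     26.69] F [0.6 0.3 1.4] op 0.0854 q [-1.14  0.26  1.61  0.    1.27 -0.04]
x 0.0001 y -0.0004 z -0.2532 turn -0.0001 | rows lin 4.6 ang 0.0 q6~-0.00
x 0.4401 y -0.3799 z -0.2524 turn -0.3701 | rows lin 11.4 ang 4.7 q6~0.12
x 0.6379 y -0.9352 z -0.2513 turn -0.8568 | rows lin 20.9 ang 10.8 q6~0.28
```

```bash
python3 -m jog '[{"hand":1,"z":-0.15},{"z":-0.2,"hand":1},{"z":-0.253,"hand":1,"x":0.04,"y":-0.03},{"hand":1,"x":0.44,"y":-0.38,"z":-0.253,"turn":-0.37},{"hand":1,"x":0.44,"y":-0.38,"z":-0.253,"turn":-0.37},{"hand":1,"x":0.44,"y":-0.38,"z":-0.253,"turn":-0.37},{"hand":1,"x":0.44,"y":-0.38,"z":-0.253,"turn":-0.37},{"hand":1,"x":0.44,"y":-0.38,"z":-0.253,"turn":-0.37},{"hand":1,"x":0.44,"y":-0.38,"z":-0.253,"turn":-0.37},{"hand":1,"x":0.44,"y":-0.38,"z":-0.253,"turn":-0.37},{"hand":1,"x":0.44,"y":-0.38,"z":-0.253,"turn":-0.37},{"hand":1,"x":0.44,"y":-0.38,"z":-0.253,"turn":-0.37},{"hand":1,"x":0.44,"y":-0.38,"z":-0.253,"turn":-0.37},{"hand":1,"x":0.44,"y":-0.38,"z":-0.253,"turn":-0.37},{"hand":1,"x":0.44,"y":-0.38,"z":-0.253,"turn":-0.37}]' 40; python3 plan.py .4155 .2387 .42 103.8 .4155 .2387 .25 103.8
```

```text
t 0.1 pos [ 0.3029 -0.6025  0.2301] rot [-179.88   -0.     26.69] F [0.6 0.3 1.4] op 0.0854 q [-1.14  0.26  1.61  0.    1.27 -0.04]
x 0.6379 y -0.9352 z -0.2513 turn -0.8568 | rows lin 20.9 ang 10.8 q6~0.28
x 0.6379 y -0.9347 z -0.0246 turn -0.8568 | rows lin 20.4 ang 10.8 q6~0.28schema error: expected keys hand, x, y, z, turn
```

```bash
python3 -m jog '[{"hand":1,"x":0,"y":0,"z":-0.15,"turn":0},{"hand":1,"x":0,"y":0,"z":-0.2,"turn":0},{"z":-0.253,"hand":1,"x":0.04,"y":-0.03,"turn":0},{"hand":1,"x":0.44,"y":-0.38,"z":-0.253,"turn":-0.37},{"hand":1,"x":0.44,"y":-0.38,"z":-0.253,"turn":-0.37},{"hand":1,"x":0.44,"y":-0.38,"z":-0.253,"turn":-0.37},{"hand":1,"x":0.44,"y":-0.38,"z":-0.253,"turn":-0.37},{"hand":1,"x":0.44,"y":-0.38,"z":-0.253,"turn":-0.37},{"hand":1,"x":0.44,"y":-0.38,"z":-0.253,"turn":-0.37},{"hand":1,"x":0.44,"y":-0.38,"z":-0.253,"turn":-0.37},{"hand":1,"x":0.44,"y":-0.38,"z":-0.253,"turn":-0.37},{"hand":1,"x":0.44,"y":-0.38,"z":-0.253,"turn":-0.37},{"hand":1,"x":0.44,"y":-0.38,"z":-0.253,"turn":-0.37},{"hand":1,"x":0.44,"y":-0.38,"z":-0.253,"turn":-0.37},{"hand":1,"x":0.44,"y":-0.38,"z":-0.253,"turn":-0.37}]' 40; python3 plan.py .4155 .2387 .42 103.8 .4155 .2387 .25 103.8
```

```text
time_s: 1.35
tool_pos: [0.471, -0.1975, 0.4216]
tool_rot: [3.141, -0.001, 1.052]
contact_force: [-0.7, -0.6, -0.8]
opening: 0.0854
t 1.35 pos [ 0.471  -0.1975  0.4216] rot [ 1.7995e+02 -5.0000e-02  6.0270e+01] F [-0.7 -0.6 -0.8] op 0.0854 q [-0.45 -0.11  1.66  0.    1.59  0.07]
x 0.4683 y -0.3527 z 0.0022 turn -0.4837 | rows lin 10.5 ang 6.1 q6~0.28
x 0.4681 y -0.3529 z 0.2289 turn -0.4837 | rows lin 11.3 ang 6.1 q6~0.28
```

```bash
python3 -m jog '[{"hand":1,"x":0.468,"y":-0.353,"z":0,"turn":-0.484},{"hand":1,"x":0.468,"y":-0.353,"z":0,"turn":-0.484},{"hand":1,"x":0.468,"y":-0.353,"z":0,"turn":-0.484},{"hand":1,"x":0.468,"y":-0.353,"z":0,"turn":-0.484},{"hand":1,"x":0.468,"y":-0.353,"z":0,"turn":-0.484},{"hand":1,"x":0.468,"y":-0.353,"z":0,"turn":-0.484},{"hand":1,"x":0.468,"y":-0.353,"z":0,"turn":-0.484},{"hand":1,"x":0.468,"y":-0.353,"z":0,"turn":-0.484},{"hand":1,"x":0.468,"y":-0.353,"z":0,"turn":-0.484},{"hand":1,"x":0.468,"y":-0.353,"z":0.1,"turn":-0.484},{"hand":1,"x":0.468,"y":-0.353,"z":0.2289,"turn":-0.484},{"hand":1,"x":0.468,"y":-0.353,"z":0.2289,"turn":-0.484},{"hand":1,"x":0.468,"y":-0.353,"z":0.2289,"turn":-0.484},{"hand":1,"x":0.468,"y":-0.353,"z":0.2289,"turn":-0.484},{"hand":1,"x":0.468,"y":-0.353,"z":0.2289,"turn":-0.484},{"hand":1,"x":0.468,"y":-0.353,"z":0.2289,"turn":-0.484}]'; python3 plan.py .4155 .2387 .100 103.8
```

```text
time_s: 2.68
tool_pos: [0.4158, 0.2348, 0.2478]
tool_rot: [-3.138, 0.002, 1.807]
contact_force: [1.0, -0.3, 0.1]
opening: 0.0855
t 2.68 pos [0.4158 0.2348 0.2478] rot [-1.7978e+02  9.0000e-02  1.0353e+02] F [ 1.  -0.3  0.1] op 0.0855 q [ 0.46 -0.12  1.99 -0.    1.28  0.23]
x 0.0055 y 0.0016 z 0.1970 turn -0.0030 | rows lin 3.5 ang 0.0 q6~0.28
```

```bash
python3 -m jog '[{"hand":1,"x":0,"y":0,"z":0.1,"turn":0},{"hand":1,"x":0,"y":0,"z":0.1,"turn":0},{"hand":1,"x":0,"y":0,"z":0.1,"turn":0}]'; python3 plan.py .4155 .2387 .100 103.8; python3 -c "
from h import *
cap('c')"
```

```text
time_s: 2.93
tool_pos: [0.4142, 0.2337, 0.1706]
tool_rot: [-3.134, 0.002, 1.806]
contact_force: [-1.2, -0.2, -1.2]
opening: 0.0854
t 2.93 pos [0.4142 0.2337 0.1706] rot [-1.7959e+02  1.2000e-01  1.0348e+02] F [-1.2 -0.2 -1.2] op 0.0854 q [ 0.46 -0.06  2.08 -0.    1.13  0.23]
x 0.0062 y 0.0039 z 0.0941 turn -0.0035 | rows lin 1.7 ang 0.0 q6~0.28
```

View pics/c_scene.png

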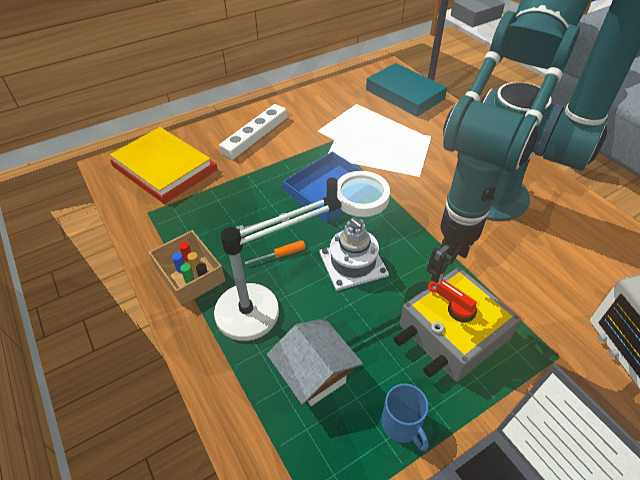

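The gripper is over the bar's outer part at about (440,262) and the jaws straddle it. I'll go down and pinch.

```bash
python3 -m jog '[{"hand":1,"x":0.006,"y":0.004,"z":0.04,"turn":-0.003},{"hand":1,"x":0.006,"y":0.004,"z":0.094,"turn":-0.003},{"hand":1,"x":0.006,"y":0.004,"z":0.094,"turn":-0.003},{"hand":1,"x":0.006,"y":0.004,"z":0.094,"turn":-0.003}]'; python3 plan.py .4155 .2387 .100 103.8
python3 -m jog '[{"hand":-1,"x":0,"y":0,"z":0,"turn":0},{"hand":-1,"x":0,"y":0,"z":0,"turn":0},{"hand":-1,"x":0,"y":0,"z":0,"turn":0},{"hand":-1,"x":0,"y":0,"z":0,"turn":0},{"hand":-1,"x":0,"y":0,"z":0,"turn":0},{"hand":-1,"x":0,"y":0,"z":0,"turn":0},{"hand":-1,"x":0,"y":0,"z":0,"turn":0},{"hand":-1,"x":0,"y":0,"z":0,"turn":0}]' 40; python3 plan.py  .4155 .2387 .100 103.8
```

```text
time_s: 3.37
tool_pos: [0.4189, 0.2411, 0.1053]
tool_rot: [-3.141, 0.0, 1.812]
contact_force: [0.7, 0.8, 0.4]
opening: 0.0855
t 3.37 pos [0.4189 0.2411 0.1053] rot [-1.7999e+02  1.0000e-02  1.0380e+02] F [0.7 0.8 0.4] op 0.0855 q [ 0.47  0.02  2.13 -0.    0.99  0.23]
x -0.0020 y -0.0051 z 0.0070 turn -0.0000 | rows lin 0.2 ang 0.0 q6~0.28
time_s: 4.03
tool_pos: [0.4172, 0.2408, 0.1049]
tool_rot: [-3.139, 0.001, 1.814]
contact_force: [-5.3, -2.1, 9.8]
opening: 0.0181
t 4.03 pos [0.4172 0.2408 0.1049] rot [-1.7987e+02  4.0000e-02  1.0391e+02] F [-5.3 -2.1  9.8] op 0.0181 q [ 0.47  0.02  2.13 -0.    0.99  0.23]
x -0.0022 y -0.0028 z 0.0065 turn 0.0012 | rows lin 0.1 ang 0.0 q6~0.28
```

```bash
cat > arc.py <<'E'
from h import *
import sys
# arc.py cx cy stepdeg n  : positive = CCW from above
cx,cy,st,n=map(float,sys.argv[1:])
s=state();p=s["tool_pos"];M=R.from_euler("xyz",s["tool_rot"]).as_matrix();c=np.array([cx,cy,p[2]])
print(p.round(4),np.degrees(s["tool_rot"][2]).round(2),"r",np.linalg.norm(p-c).round(4))
for i in range(1,int(n)+1):
    q=c+R.from_euler("z",st*i,degrees=True).apply(p-c); d=M.T@(q-p)/.75
    print("x %.3f y %.3f turn %.3f"%(d[0],d[1],-st*i/90), q[:2].round(3), "yaw",(np.degrees(s["tool_rot"][2])+st*i).round(1))
E
python3 arc.py .4035 .2872 5 16
```

```text
[0.4172 0.2408 0.1049] 103.91 r 0.0484
x 0.000 y 0.006 turn -0.056 [0.421 0.242] yaw 108.9
x 0.001 y 0.011 turn -0.111 [0.425 0.244] yaw 113.9
x 0.003 y 0.017 turn -0.167 [0.429 0.246] yaw 118.9
x 0.005 y 0.022 turn -0.222 [0.432 0.248] yaw 123.9
x 0.007 y 0.027 turn -0.278 [0.435 0.251] yaw 128.9
x 0.010 y 0.032 turn -0.333 [0.439 0.254] yaw 133.9
x 0.013 y 0.036 turn -0.389 [0.441 0.257] yaw 138.9
x 0.017 y 0.041 turn -0.444 [0.444 0.26 ] yaw 143.9
x 0.021 y 0.045 turn -0.500 [0.446 0.264] yaw 148.9
x 0.025 y 0.048 turn -0.556 [0.448 0.268] yaw 153.9
x 0.030 y 0.052 turn -0.611 [0.449 0.272] yaw 158.9
x 0.035 y 0.054 turn -0.667 [0.451 0.276] yaw 163.9
x 0.040 y 0.057 turn -0.722 [0.451 0.28 ] yaw 168.9
x 0.045 y 0.059 turn -0.778 [0.452 0.284] yaw 173.9
x 0.050 y 0.060 turn -0.833 [0.452 0.288] yaw 178.9
x 0.056 y 0.061 turn -0.889 [0.452 0.293] yaw 183.9
```

```bash
python3 -m jog '[{"hand":-1,"x":0,"y":0.006,"z":0,"turn":-0.056},{"hand":-1,"x":0.001,"y":0.011,"z":0,"turn":-0.111},{"hand":-1,"x":0.003,"y":0.017,"z":0,"turn":-0.167},{"hand":-1,"x":0.005,"y":0.022,"z":0,"turn":-0.222},{"hand":-1,"x":0.007,"y":0.027,"z":0,"turn":-0.278},{"hand":-1,"x":0.010,"y":0.032,"z":0,"turn":-0.333},{"hand":-1,"x":0.013,"y":0.036,"z":0,"turn":-0.389},{"hand":-1,"x":0.017,"y":0.041,"z":0,"turn":-0.444},{"hand":-1,"x":0.021,"y":0.045,"z":0,"turn":-0.5},{"hand":-1,"x":0.025,"y":0.048,"z":0,"turn":-0.556},{"hand":-1,"x":0.030,"y":0.052,"z":0,"turn":-0.611},{"hand":-1,"x":0.035,"y":0.054,"z":0,"turn":-0.667},{"hand":-1,"x":0.040,"y":0.057,"z":0,"turn":-0.722},{"hand":-1,"x":0.045,"y":0.059,"z":0,"turn":-0.778},{"hand":-1,"x":0.050,"y":0.060,"z":0,"turn":-0.833},{"hand":-1,"x":0.056,"y":0.061,"z":0,"turn":-0.889},{"hand":-1,"x":0.056,"y":0.061,"z":0,"turn":-0.889},{"hand":-1,"x":0.056,"y":0.061,"z":0,"turn":-0.889},{"hand":-1,"x":0.056,"y":0.061,"z":0,"turn":-0.889}]' 60;  python3 - <<'E'
from h import *
o=cap('d')
import subprocess
p,d=o["scene"]; c=cv2.resize(p[240:380,380:530],None,fx=4,fy=4,interpolation=cv2.INTER_CUBIC)
p,d=o["top"]; c2=cv2.resize(p[260:360,150:250],None,fx=5,fy=5,interpolation=cv2.INTER_CUBIC)
cv2.imwrite("pics/d1.png",c[:,:,::-1]);cv2.imwrite("pics/d2.png",c2[:,:,::-1])
E
python3 plan.py
```

```text
time_s: 5.62
tool_pos: [0.452, 0.2925, 0.1049]
tool_rot: [-3.14, -0.001, -3.073]
contact_force: [-3.8, -3.0, 7.7]
opening: 0.0169
t 5.72 pos [0.452  0.2925 0.1049] rot [-1.7993e+02 -6.0000e-02 -1.7608e+02] F [-5.8 -3.4  7.4] op 0.0173 q [ 0.53  0.12  2.02 -0.    1.   -1.11]
```

View pics/d1.png

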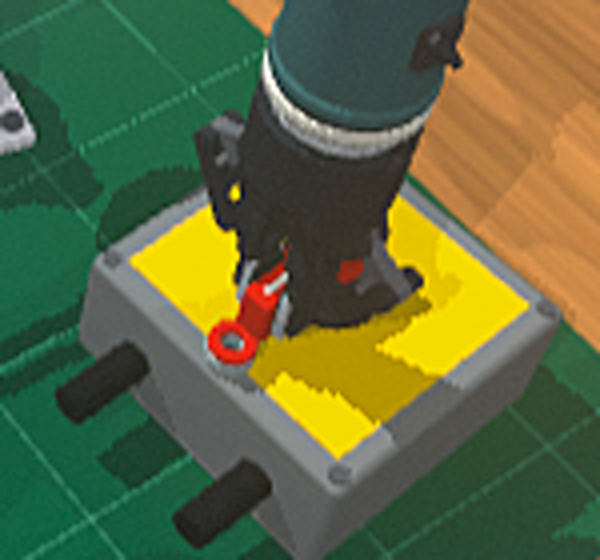

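View pics/d2.png

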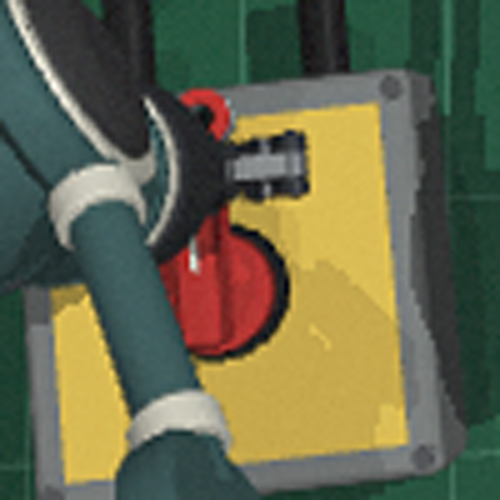

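```bash
python3 - <<'E'
from h import *
p,d=load("d","scene")
e=onz("scene",380+232/4-.4,240+343/4-.4,.1);h=onz("scene",437.2,326.9,.096)
print(e,h,(e-h)*1000, proj("scene",[h[0],h[1],.1]))
P=cloud("scene",d)
r=(p[...,0]>150)&(p[...,1]<60)&(p[...,2]<60);r[:,:425]=0;r[:,446:]=0;r[:316]=0;r[337:]=0
v,u=np.nonzero(r);(cx,cy),ax,a=cv2.fitEllipse(cv2.convexHull(np.stack([u,v],1).astype(np.int32)).astype(np.float32));print(cx,cy,ax,onz("scene",cx,cy,.104))
pa,_=load("a","scene")
r=(pa[...,0]>150)&(pa[...,1]<60)&(pa[...,2]<60);r[:,:427]=0;r[:,438:]=0;v,u=np.nonzero(r);print(u.min(),u.max(),v.min(),v.max())
g=lambda im:im[316:340,424:450]
E
```

```text
[0.47716331 0.29601856 0.1       ] [0.47809518 0.29687527 0.096     ] [-0.93186464 -0.85671035  4.        ] [437.53055086 325.86140022]
438.9239196777344 323.1050720214844 (11.811450958251953, 17.06657600402832) [0.47353161 0.29491449 0.104     ]
428 437 282 292
```

In the scene view the handle eye is at (437.6,325.3) and the hasp hole, projected to the eye's height, is at (437.5,325.9). That puts them about 1 mm apart, so I'll release and lift.

```bash
python3 -m jog '[{"hand":1,"x":0,"y":0,"z":0,"turn":0},{"hand":1,"x":0,"y":0,"z":0,"turn":0},{"hand":1,"x":0,"y":0,"z":0,"turn":0},{"hand":1,"x":0,"y":0,"z":0,"turn":0},{"hand":1,"x":0,"y":0,"z":-0.02,"turn":0},{"hand":1,"x":0,"y":0,"z":-0.4,"turn":0},{"hand":1,"x":0,"y":0,"z":-0.4,"turn":0},{"hand":1,"x":0,"y":0,"z":-0.4,"turn":0},{"hand":1,"x":0,"y":0,"z":-0.4,"turn":0},{"hand":1,"x":0,"y":0,"z":-0.4,"turn":0},{"hand":1,"x":0,"y":0,"z":-0.4,"turn":0},{"hand":1,"x":0,"y":0,"z":-0.4,"turn":0},{"hand":1,"x":0,"y":0,"z":-0.4,"turn":0},{"hand":1,"x":0,"y":0,"z":-0.4,"turn":0},{"hand":1,"x":0,"y":0,"z":-0.4,"turn":0}]';  python3 - <<'E'
from h import *
o=cap('e')
p,d=o["scene"]; c=cv2.resize(p[240:380,380:530],None,fx=4,fy=4,interpolation=cv2.INTER_CUBIC)
cv2.imwrite("pics/e1.png",c[:,:,::-1])
for n in("top","scene"):
  p,d=load("a",n);P=cloud(n,d)
  # lamp stalk, head
  r=(P[...,2]>.3)&(P[...,2]<.33)&(abs(P[...,1])<.1)&(P[...,0]<.62)&(P[...,0]>.45)
  print(n,"stalk",r.sum(),P[r].mean(0),P[r].min(0),P[r].max(0))
  r=(P[...,2]>.25)&(P[...,2]<.275)&(abs(P[...,1])<.1)&(P[...,0]<.55)&(P[...,0]>.40)
  print(n,"head",r.sum(),P[r].mean(0),P[r].min(0),P[r].max(0))
  r=(P[...,2]>.25)&(P[...,2]<.3)&(P[...,0]>.65)&(P[...,0]<.95)&(abs(P[...,1])<.15)
  print("hinge",P[r].max(0),P[r].min(0), np.median(P[r&(P[...,0]>.74)],axis=0))
E
python3 plan.py
```

```text
time_s: 6.97
tool_pos: [0.4525, 0.2928, 0.4032]
tool_rot: [-3.141, -0.001, -3.075]
contact_force: [0.1, -0.3, -1.0]
opening: 0.0853
top stalk 131 [0.55455028 0.00626936 0.31759855] [ 0.54491079 -0.00404334  0.30137484] [0.56571966 0.01694314 0.3223741 ]
top head 3281 [0.48211928 0.01022626 0.25743892] [ 0.42110297 -0.0491518   0.25006304] [0.54957808 0.06968088 0.27341897]
hinge [0.79846342 0.01500159 0.28260336] [ 0.65009905 -0.02497835  0.25169104] [ 0.77014314 -0.00675449  0.27719719]
scene stalk 127 [0.55559952 0.01110979 0.31279797] [ 0.54313243 -0.00431181  0.30003526] [0.56451856 0.01987082 0.32078632]
scene head 1789 [0.47934917 0.01380837 0.25675521] [ 0.42034984 -0.04809544  0.25002877] [0.54970371 0.07216439 0.27426071]
hinge [0.79682079 0.01755404 0.28088246] [ 0.65031354 -0.02355772  0.25015504] [0.7758965  0.00343432 0.27195676]
t 7.07 pos [0.4518 0.2925 0.4013] rot [-179.9    -0.21 -176.18] F [-0.3 -0.1 -0.3] op 0.0854 q [ 0.53 -0.05  1.65  0.    1.55 -1.11]
```

View pics/e1.png

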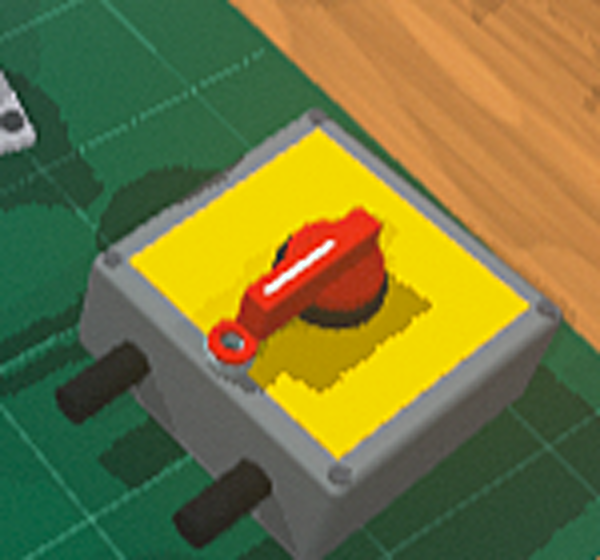

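View pics/e_top.png

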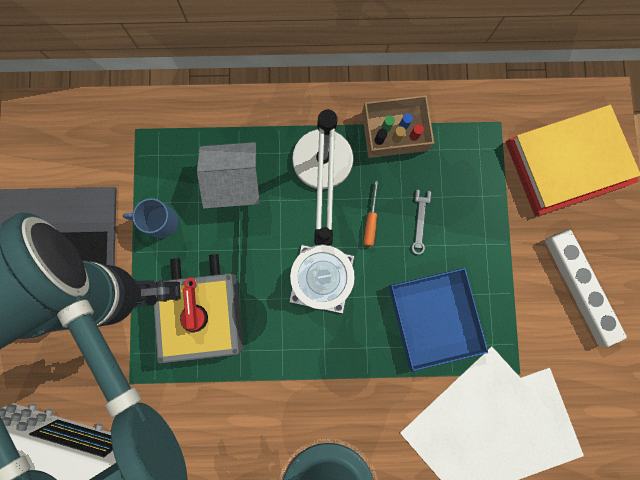

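The handle's eye lies over the hasp in both views. Next is the lamp: the stalk is near (0.555,0.0085) and the hinge near (0.780,0).

```bash
python3 plan.py .555 .0085 .38 180 .555 .0085 .276 180
```

```text
t 7.07 pos [0.4518 0.2925 0.4013] rot [-179.9    -0.21 -176.18] F [-0.3 -0.1 -0.3] op 0.0854 q [ 0.53 -0.05  1.65  0.    1.55 -1.11]
x -0.1121 y -0.3869 z 0.0287 turn 0.0425 | rows lin 7.3 ang 0.5 q6~-1.56
x -0.1126 y -0.3867 z 0.1674 turn 0.0425 | rows lin 7.8 ang 0.5 q6~-1.56
```

```bash
python3 -m jog '[{"hand":1,"x":-0.112,"y":-0.387,"z":0.028,"turn":0.0425},{"hand":1,"x":-0.112,"y":-0.387,"z":0.028,"turn":0.0425},{"hand":1,"x":-0.112,"y":-0.387,"z":0.028,"turn":0.0425},{"hand":1,"x":-0.112,"y":-0.387,"z":0.028,"turn":0.0425},{"hand":1,"x":-0.112,"y":-0.387,"z":0.028,"turn":0.0425},{"hand":1,"x":-0.112,"y":-0.387,"z":0.028,"turn":0.0425},{"hand":1,"x":-0.112,"y":-0.387,"z":0.028,"turn":0.0425},{"hand":1,"x":-0.112,"y":-0.387,"z":0.028,"turn":0.0425},{"hand":1,"x":-0.112,"y":-0.387,"z":0.028,"turn":0.0425},{"hand":1,"x":-0.112,"y":-0.387,"z":0.028,"turn":0.0425},{"hand":1,"x":-0.112,"y":-0.387,"z":0.028,"turn":0.0425}]';python3 plan.py .555 .0085 .276 180
python3 -c "
from h import *
cap('f')"
```

```text
time_s: 7.98
tool_pos: [0.5551, 0.0099, 0.3818]
tool_rot: [3.141, -0.002, -3.141]
contact_force: [0.5, -0.2, -0.1]
opening: 0.0854
t 7.98 pos [0.5551 0.0099 0.3818] rot [ 1.7995e+02 -1.2000e-01 -1.7997e+02] F [ 0.5 -0.2 -0.1] op 0.0854 q [-0.03 -0.02  1.65  0.    1.51 -1.6 ]
x -0.0001 y -0.0020 z 0.1410 turn 0.0004 | rows lin 2.5 ang 0.0 q6~-1.56
```

View pics/f_scene.png

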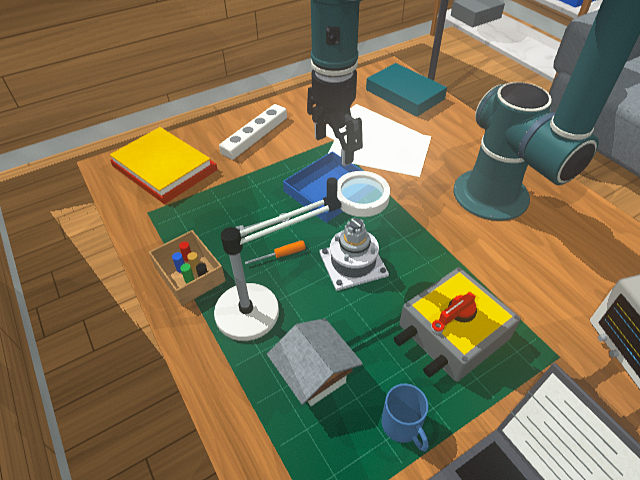

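The gripper is above the stalk (stalk top at ~(333,182)). I'll go down and close.

```bash
python3 -m jog '[{"hand":1,"x":0,"y":-0.001,"z":0.05,"turn":0},{"hand":1,"x":0,"y":-0.001,"z":0.1,"turn":0},{"hand":1,"x":0,"y":-0.001,"z":0.139,"turn":0},{"hand":1,"x":0,"y":-0.001,"z":0.139,"turn":0},{"hand":-1,"x":0,"y":-0.001,"z":0.139,"turn":0},{"hand":-1,"x":0,"y":-0.001,"z":0.139,"turn":0},{"hand":-1,"x":0,"y":-0.001,"z":0.139,"turn":0},{"hand":-1,"x":0,"y":-0.001,"z":0.139,"turn":0},{"hand":-1,"x":0,"y":-0.001,"z":0.139,"turn":0},{"hand":-1,"x":0,"y":-0.001,"z":0.139,"turn":0},{"hand":-1,"x":0,"y":-0.001,"z":0.139,"turn":0}]' 40;python3 arc.py .780 0 -4 12
```

```text
time_s: 9.0
tool_pos: [0.5569, 0.008, 0.281]
tool_rot: [-3.141, 0.004, 3.141]
contact_force: [0.1, -0.7, 7.2]
opening: 0.0211
[0.5569 0.008  0.281 ] 179.99 r 0.2232
x -0.001 y 0.021 turn 0.044 [0.558 0.024] yaw 176.0
x -0.004 y 0.041 turn 0.089 [0.56  0.039] yaw 172.0
x -0.009 y 0.062 turn 0.133 [0.563 0.054] yaw 168.0
x -0.014 y 0.082 turn 0.178 [0.568 0.069] yaw 164.0
x -0.022 y 0.101 turn 0.222 [0.573 0.084] yaw 160.0
x -0.030 y 0.120 turn 0.267 [0.579 0.098] yaw 156.0
x -0.040 y 0.138 turn 0.311 [0.587 0.112] yaw 152.0
x -0.051 y 0.156 turn 0.356 [0.595 0.125] yaw 148.0
x -0.063 y 0.173 turn 0.400 [0.604 0.138] yaw 144.0
x -0.076 y 0.189 turn 0.444 [0.614 0.149] yaw 140.0
x -0.091 y 0.204 turn 0.489 [0.625 0.161] yaw 136.0
x -0.106 y 0.218 turn 0.533 [0.637 0.171] yaw 132.0
```

```bash
python3 -m jog '[{"hand":-1,"x":-0.001,"y":0.021,"z":0,"turn":0.044},{"hand":-1,"x":-0.004,"y":0.041,"z":0,"turn":0.089},{"hand":-1,"x":-0.009,"y":0.062,"z":0,"turn":0.133},{"hand":-1,"x":-0.014,"y":0.082,"z":0,"turn":0.178},{"hand":-1,"x":-0.022,"y":0.101,"z":0,"turn":0.222},{"hand":-1,"x":-0.030,"y":0.120,"z":0,"turn":0.267},{"hand":-1,"x":-0.040,"y":0.138,"z":0,"turn":0.311},{"hand":-1,"x":-0.051,"y":0.156,"z":0,"turn":0.356},{"hand":-1,"x":-0.063,"y":0.173,"z":0,"turn":0.4},{"hand":-1,"x":-0.076,"y":0.189,"z":0,"turn":0.444},{"hand":-1,"x":-0.091,"y":0.204,"z":0,"turn":0.489},{"hand":-1,"x":-0.106,"y":0.218,"z":0,"turn":0.533},{"hand":-1,"x":-0.106,"y":0.218,"z":0,"turn":0.533},{"hand":-1,"x":-0.106,"y":0.218,"z":0,"turn":0.533},{"hand":1,"x":-0.106,"y":0.218,"z":0,"turn":0.533},{"hand":1,"x":-0.106,"y":0.218,"z":0,"turn":0.533},{"hand":1,"x":-0.106,"y":0.218,"z":0,"turn":0.533},{"hand":1,"x":-0.106,"y":0.218,"z":0,"turn":0.533},{"hand":1,"x":-0.106,"y":0.218,"z":-0.03,"turn":0.533},{"hand":1,"x":-0.106,"y":0.218,"z":-0.06,"turn":0.533}]'; python3 -m jog '[{"hand":1,"x":0,"y":0,"z":-0.08,"turn":0},{"hand":1,"x":0,"y":0,"z":-0.16,"turn":0},{"hand":1,"x":0,"y":0,"z":-0.16,"turn":0},{"hand":1,"x":0,"y":0,"z":-0.16,"turn":0}]'; python3 - <<'E'
from h import *
o=cap("g")
p,d=o["scene"];p2,d2=o["top"]
cv2.imwrite("pics/g1.png",cv2.resize(p[190:300,300:410],None,fx=5,fy=5,interpolation=cv2.INTER_CUBIC)[:,:,::-1])
cv2.imwrite("pics/g2.png",cv2.resize(p2[220:330,270:380],None,fx=5,fy=5,interpolation=cv2.INTER_CUBIC)[:,:,::-1])
E
python3 plan.py
```

```text
time_s: 10.67
tool_pos: [0.6335, 0.1718, 0.3214]
tool_rot: [-3.137, -0.003, 2.305]
contact_force: [0.8, 0.7, 0.4]
opening: 0.0851
time_s: 11.0
tool_pos: [0.6369, 0.1726, 0.4546]
tool_rot: [3.128, 0.007, 2.305]
contact_force: [0.0, -1.1, 1.5]
opening: 0.0854
t 11.1 pos [0.6357 0.1723 0.4469] rot [1.7972e+02 1.4000e-01 1.3207e+02] F [ 1.1 -0.1 -1.4] op 0.0854 q [ 0.23  0.18  1.32  0.    1.64 -0.51]
```

View pics/g_top.png

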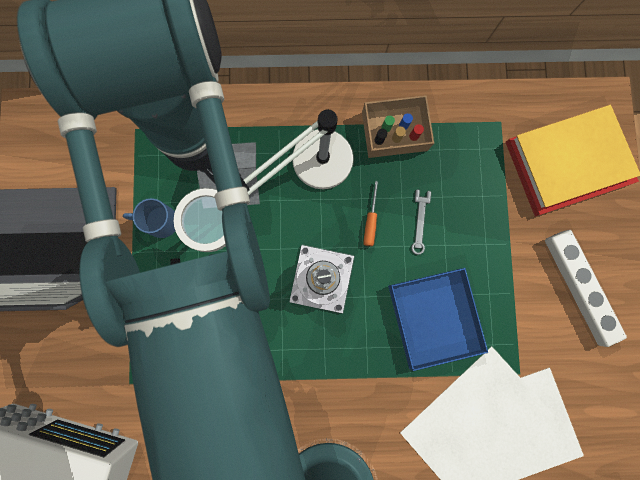

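View pics/g1.png

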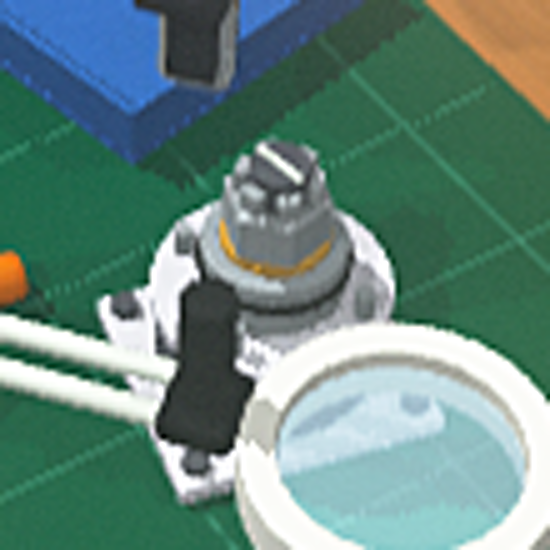

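View pics/g2.png

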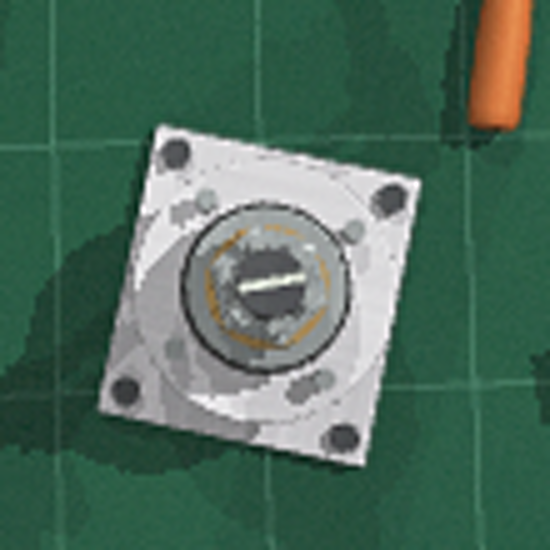

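The lamp is clear. The axle end is at top (323.6,276.4) / scene (355.8,223.0), and its white line is visible in both. I need the nut's hexagon orientation, so I'll enlarge more.

```bash
python3 - <<'E'
from h import *
for n,u,v in(("top",323.6,276.4),("scene",355.8,223.)): print(n,onz(n,u,v,.153))
A=lambda n,a,b:np.degrees(np.arctan2(*(onz(n,*b,.153)-onz(n,*a,.153))[:2][::-1]))
print("line top",A("top",(270+240/5,220+290/5),(270+300/5,220+278/5)),"scene",A("scene",(300+257/5,190+149/5),(300+308/5,190+184/5)))
p,d=load("g","top");p2,_=load("g","scene")
ims=[]
for q,(u,v) in((p,(324,277)),(p2,(356,230))):
  c=q[v-20:v+20,u-20:u+20].astype(float)
  c=np.clip((c-30)*1.2,0,255).astype(np.uint8)
  ims.append(cv2.resize(c,(400,400),interpolation=cv2.INTER_CUBIC))
cv2.imwrite("pics/g3.png",np.hstack(ims)[:,:,::-1])
E
```

```text
top [0.48514246 0.00270278 0.153     ]
scene [0.48439999 0.00604749 0.153     ]
line top -80.05847788056612 scene 103.00759245277607
```

View pics/g3.png

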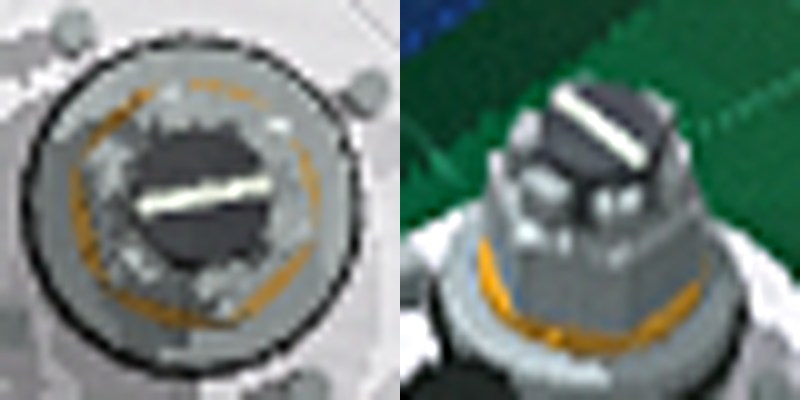

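```bash
cat > nut.py <<'E'
from h import *
import sys
tag=sys.argv[1]
for n,ax in(("top",(.4851,.0027)),("scene",(.4844,.0060))):
    p,d=load(tag,n); f=8
    u0,v0=proj(n,[*ax,.107]).astype(int)
    c=cv2.resize(p[v0-24:v0+24,u0-24:u0+24],None,fx=f,fy=f,interpolation=cv2.INTER_CUBIC)
    hsv=cv2.cvtColor(c,cv2.COLOR_RGB2HSV)
    m=(hsv[...,0]>10)&(hsv[...,0]<28)&(hsv[...,1]>110)
    v,u=np.nonzero(m)
    X=np.array([onz(n,u0-24+(a+.5)/f-.5,v0-24+(b+.5)/f-.5,.107)[:2] for a,b in zip(u[::3],v[::3])])-ax
    r=np.hypot(*X.T);X=X[(r<.03)&(r>.018)];r=np.hypot(*X.T);th=np.degrees(np.arctan2(X[:,1],X[:,0]))%360
    h,_=np.histogram(th,bins=36,range=(0,360));print(n,len(X),h)
    rr=[round(1000*r[(th>=i*10)&(th<i*10+10)].min(),1) if ((th>=i*10)&(th<i*10+10)).any() else 0 for i in range(36)];print(rr)
    ph=np.angle(np.sum(np.exp(6j*np.radians(th))))/6;print("flat normal phase (mod 60):",np.degrees(ph)%60)
E
python3 nut.py g
```

```text
top 600 [ 0  1 30 35 27  8  0  8 31 52 48 47  5  1 31 48 50 39  0  0  8 37 44 34
  5  0  0  4  0  0  0  0  0  5  2  0]
[0, np.float64(26.8), np.float64(25.6), np.float64(24.4), np.float64(24.6), np.float64(25.7), 0, np.float64(25.7), np.float64(23.4), np.float64(23.0), np.float64(22.9), np.float64(23.3), np.float64(24.3), np.float64(24.5), np.float64(23.6), np.float64(22.5), np.float64(23.0), np.float64(23.0), 0, 0, np.float64(24.9), np.float64(23.9), np.float64(23.8), np.float64(23.8), np.float64(25.4), 0, 0, np.float64(26.8), 0, 0, 0, 0, 0, np.float64(26.5), np.float64(27.1), 0]
flat normal phase (mod 60): 40.818052518428104
scene 996 [43 52 57 73 73 64 50 39 57 66 51 54 51 17  0  0  0  0  0  0  0  0  0  0
  0  0  0  0  0  0  2 32 44 54 60 57]
[np.float64(23.9), np.float64(22.9), np.float64(21.1), np.float64(21.1), np.float64(20.4), np.float64(21.3), np.float64(22.2), np.float64(22.7), np.float64(21.4), np.float64(20.7), np.float64(20.7), np.float64(21.5), np.float64(21.7), np.float64(22.8), 0, 0, 0, 0, 0, 0, 0, 0, 0, 0, 0, 0, 0, 0, 0, 0, np.float64(26.9), np.float64(24.5), np.float64(23.4), np.float64(23.2), np.float64(22.7), np.float64(22.7)]
flat normal phase (mod 60): 42.25865550007185
```

```bash
cat > line.py <<'E'
from h import *
import sys
tag=sys.argv[1]
for n,ax in(("top",(.4851,.0027)),("scene",(.4844,.0060))):
    p,d=load(tag,n);f=8
    u0,v0=proj(n,[*ax,.153]).astype(int)
    c=cv2.resize(p[v0-12:v0+12,u0-12:u0+12],None,fx=f,fy=f,interpolation=cv2.INTER_CUBIC)
    g=c.min(2)
    m=(g>165).astype(np.uint8)
    k,lab,st,ce=cv2.connectedComponentsWithStats(m)
    i=1+np.argmin(np.hypot(*(ce[1:]-12*f).T)-0.02*st[1:,4])
    v,u=np.nonzero(lab==i)
    X=np.array([onz(n,u0-12+(a+.5)/f-.5,v0-12+(b+.5)/f-.5,.153)[:2] for a,b in zip(u,v)],np.float32)
    w,e,_=cv2.PCACompute2(X,None);q=(X-w)@e.T
    print(n,len(X),w,np.degrees(np.arctan2(e[0,1],e[0,0]))%180,np.ptp(q,axis=0))
E
python3 line.py g;  python3 plan.py .4848 .0044 .24 190.5
```

```text
top 1374 [[0.48600772 0.00178695]] 98.914215 [0.02834859 0.00382254]
t 11.1 pos [0.6357 0.1723 0.4469] rot [1.7972e+02 1.4000e-01 1.3207e+02] F [ 1.1 -0.1 -1.4] op 0.0854 q [ 0.23  0.18  1.32  0.    1.64 -0.51]
x -0.0307 y -0.3007 z 0.2744 turn -0.6492 | rows lin 7.3 ang 8.2 q6~-1.74Traceback (most recent call last):
  File "line.py", line 13, in <module>
    X=np.array([onz(n,u0-12+(a+.5)/f-.5,v0-12+(b+.5)/f-.5,.153)[:2] for a,b in zip(u,v)],np.float32)
                ~~~^^^^^^^^^^^^^^^^^^^^^^^^^^^^^^^^^^^^^^^^^^^^
  File "h.py", line 21, in onz
    t,d=ray(n,u,v); return t+d*(z-t[2])/d[2]
        ~~~^^^^^^^
  File "h.py", line 16, in ray
    K,t,M,c=cam(n)
            ~~~^^^
  File "h.py", line 12, in cam
    c=calibration(n); K=np.array(c["camera_matrix"]); t=np.array(c["xyz"]); a=np.array(c["attitude"])
ValueError: time passes only in moves, steps and waits
```

```bash
python3 - <<'E'
s=open("h.py").read()
s=s.replace('    c=calibration(n); K=','    if n not in _C: _C[n]=calibration(n)\n    c=_C[n]; K=').replace("def cap(","_C={}\ndef cap(")
open("h.py","w").write(s)
l=open("line.py").read().replace("g>165","g>(165 if n=='top' else 130)");open("line.py","w").write(l)
E
python3 line.py g
```

```text
top 1374 [[0.48600772 0.00178695]] 98.914215 [0.02834859 0.00382254]
scene 1732 [[0.4833863  0.00322198]] 97.50895 [0.0313093 0.0081098]
```

```bash
for t in 150 165 180 195; do sed "s/else 130/else $t/" line.py > l2.py; python3 l2.py g | tail -1; done; python3 -m jog '[{"hand":1,"x":-0.031,"y":-0.3007,"z":0.1,"turn":-0.649},{"hand":1,"x":-0.031,"y":-0.3007,"z":0.1,"turn":-0.649},{"hand":1,"x":-0.031,"y":-0.3007,"z":0.1,"turn":-0.649},{"hand":1,"x":-0.031,"y":-0.3007,"z":0.1,"turn":-0.649},{"hand":1,"x":-0.031,"y":-0.3007,"z":0.1,"turn":-0.649},{"hand":1,"x":-0.031,"y":-0.3007,"z":0.15,"turn":-0.649},{"hand":1,"x":-0.031,"y":-0.3007,"z":0.2,"turn":-0.649},{"hand":1,"x":-0.031,"y":-0.3007,"z":0.274,"turn":-0.649},{"hand":1,"x":-0.031,"y":-0.3007,"z":0.274,"turn":-0.649},{"hand":1,"x":-0.031,"y":-0.3007,"z":0.274,"turn":-0.649},{"hand":1,"x":-0.031,"y":-0.3007,"z":0.274,"turn":-0.649},{"hand":1,"x":-0.031,"y":-0.3007,"z":0.274,"turn":-0.649}]';python3 plan.py .485 .0037 .111 190.5
python3 -c "
from h import *
cap('i')"
```

```text
scene 1495 [[0.48337242 0.00327532]] 97.67042 [0.03062961 0.00712993]
scene 1333 [[0.48336327 0.00328051]] 97.71686 [0.03014843 0.00636634]
scene 1170 [[0.48335192 0.00328179]] 97.76613 [0.02955195 0.00565017]
scene 1005 [[0.48333454 0.00331867]] 97.90075 [0.02887368 0.00498594]
time_s: 12.1
tool_pos: [0.4838, 0.0036, 0.2389]
tool_rot: [-3.142, 0.001, -2.96]
contact_force: [0.2, -0.5, 0.4]
opening: 0.0856
t 12.1 pos [0.4838 0.0036 0.2389] rot [-1.8000e+02  4.0000e-02 -1.6958e+02] F [ 0.2 -0.5  0.4] op 0.0856 q [-0.04 -0.11  1.99  0.    1.26 -1.8 ]
x -0.0014 y -0.0002 z 0.1706 turn -0.0009 | rows lin 3.1 ang 0.0 q6~-1.75
```

View pics/i_scene.png

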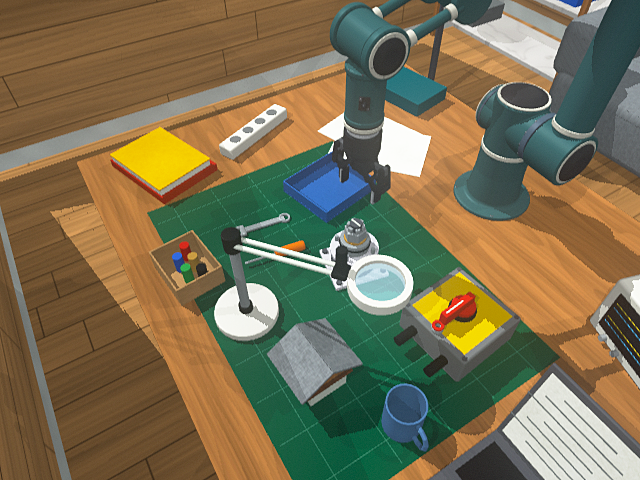

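The gripper is over the hub and the lamp is clear. I'll go down over the nut with the open fingers across the flats.

```bash
python3 -m jog '[{"hand":1,"x":-0.001,"y":0,"z":0.04,"turn":0},{"hand":1,"x":-0.001,"y":0,"z":0.08,"turn":0},{"hand":1,"x":-0.001,"y":0,"z":0.12,"turn":0},{"hand":1,"x":-0.001,"y":0,"z":0.15,"turn":0},{"hand":1,"x":-0.001,"y":0,"z":0.17,"turn":0},{"hand":1,"x":-0.001,"y":0,"z":0.17,"turn":0}]';python3 plan.py .4848 .0033 .111 190.5;python3 -c "
from h import *
o=cap('j')
cv2.imwrite('pics/j1.png',cv2.resize(o['scene'][0][170:310,290:430],None,fx=4,fy=4)[:,:,::-1])"
```

```text
time_s: 12.7
tool_pos: [0.4827, 0.0038, 0.1087]
tool_rot: [3.141, -0.004, -2.959]
contact_force: [-0.5, -0.6, -0.3]
opening: 0.0853
t 12.7 pos [0.4827 0.0038 0.1087] rot [ 179.95   -0.22 -169.55] F [-0.5 -0.6 -0.3] op 0.0853 q [-0.04  0.02  2.13  0.    1.   -1.8 ]
x -0.0026 y -0.0012 z -0.0031 turn -0.0006 | rows lin 0.1 ang 0.0 q6~-1.75
```

View pics/j1.png

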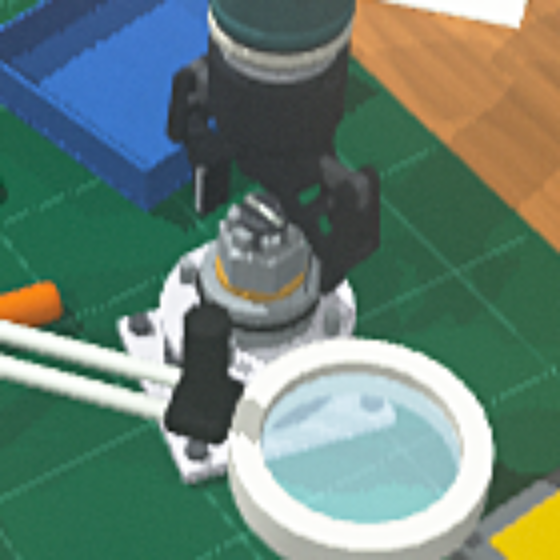

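```bash
python3 -m jog '[{"hand":1,"x":-0.002,"y":-0.001,"z":-0.002,"turn":0},{"hand":0.2,"x":-0.002,"y":-0.001,"z":-0.002,"turn":0},{"hand":0,"x":-0.002,"y":-0.001,"z":-0.002,"turn":0},{"hand":-1,"x":-0.002,"y":-0.001,"z":-0.002,"turn":0},{"hand":-1,"x":-0.002,"y":-0.001,"z":-0.002,"turn":0},{"hand":-1,"x":-0.002,"y":-0.001,"z":-0.002,"turn":0},{"hand":-1,"x":-0.002,"y":-0.001,"z":-0.002,"turn":0},{"hand":-1,"x":-0.002,"y":-0.001,"z":-0.002,"turn":0}]' 30;python3 plan.py .4848 .0033 .111 190.5; python3 -c "
from h import *
print(state()['ft_torque'])"
```

```text
time_s: 13.47
tool_pos: [0.4865, 0.0028, 0.1134]
tool_rot: [-3.141, 0.002, -2.959]
contact_force: [-0.8, -0.8, 6.1]
opening: 0.0457
t 13.47 pos [0.4865 0.0028 0.1134] rot [-1.7995e+02  1.0000e-01 -1.6954e+02] F [-0.8 -0.8  6.1] op 0.0457 q [-0.05  0.01  2.12 -0.    1.01 -1.8 ]
x 0.0021 y 0.0011 z 0.0032 turn -0.0005 | rows lin 0.1 ang 0.0 q6~-1.75
[-0.20847116  0.17812116  0.07453751]
```

```bash
python3 arc.py .4850 .0026 -15 12
```

```text
[0.4865 0.0028 0.1134] -169.54 r 0.0015
x 0.000 y -0.001 turn 0.167 [0.487 0.002] yaw -184.5
x 0.000 y -0.001 turn 0.333 [0.486 0.002] yaw -199.5
x 0.001 y -0.001 turn 0.500 [0.486 0.002] yaw -214.5
x 0.001 y -0.002 turn 0.667 [0.486 0.001] yaw -229.5
x 0.002 y -0.002 turn 0.833 [0.486 0.001] yaw -244.5
x 0.002 y -0.002 turn 1.000 [0.485 0.001] yaw -259.5
x 0.003 y -0.002 turn 1.167 [0.485 0.001] yaw -274.5
x 0.003 y -0.002 turn 1.333 [0.484 0.001] yaw -289.5
x 0.004 y -0.001 turn 1.500 [0.484 0.001] yaw -304.5
x 0.004 y -0.001 turn 1.667 [0.484 0.002] yaw -319.5
x 0.004 y -0.000 turn 1.833 [0.484 0.002] yaw -334.5
x 0.004 y 0.000 turn 2.000 [0.483 0.002] yaw -349.5
```

Turn first 85°, with an 80 N grip.

```bash
python3 -m jog '[{"hand":-1,"x":0,"y":0,"z":0,"turn":0},{"hand":-1,"x":0,"y":0,"z":0,"turn":0},{"hand":-1,"x":0,"y":0,"z":0,"turn":0.056},{"hand":-1,"x":0,"y":0,"z":0,"turn":0.111},{"hand":-1,"x":0,"y":-0.001,"z":0,"turn":0.167},{"hand":-1,"x":0,"y":-0.001,"z":0,"turn":0.222},{"hand":-1,"x":0,"y":-0.001,"z":0,"turn":0.278},{"hand":-1,"x":0,"y":-0.001,"z":0,"turn":0.333},{"hand":-1,"x":0.001,"y":-0.001,"z":0.0005,"turn":0.389},{"hand":-1,"x":0.001,"y":-0.001,"z":0.0005,"turn":0.444},{"hand":-1,"x":0.001,"y":-0.001,"z":0.0005,"turn":0.5},{"hand":-1,"x":0.001,"y":-0.001,"z":0.0005,"turn":0.556},{"hand":-1,"x":0.001,"y":-0.002,"z":0.001,"turn":0.611},{"hand":-1,"x":0.001,"y":-0.002,"z":0.001,"turn":0.667},{"hand":-1,"x":0.001,"y":-0.002,"z":0.001,"turn":0.722},{"hand":-1,"x":0.002,"y":-0.002,"z":0.001,"turn":0.778},{"hand":-1,"x":0.002,"y":-0.002,"z":0.001,"turn":0.833},{"hand":-1,"x":0.002,"y":-0.002,"z":0.001,"turn":0.889},{"hand":-1,"x":0.002,"y":-0.002,"z":0.001,"turn":0.944},{"hand":-1,"x":0.002,"y":-0.002,"z":0.001,"turn":0.944}]' 80;python3 arc.py .4850 .0026 -10 10; python3 -c "
from h import *
s=state();print(s['ft_torque'],s['contact_force'],s['opening'],s['qpos'])"
```

```text
time_s: 15.13
tool_pos: [0.4854, 0.001, 0.1129]
tool_rot: [3.14, 0.001, 1.837]
contact_force: [-0.8, -1.7, 7.1]
opening: 0.0441
[0.4854 0.001  0.1129] 105.28 r 0.0017
x 0.000 y -0.000 turn 0.111 [0.485 0.001] yaw 95.3
x 0.000 y -0.001 turn 0.222 [0.485 0.001] yaw 85.3
x 0.000 y -0.001 turn 0.333 [0.485 0.001] yaw 75.3
x 0.001 y -0.001 turn 0.444 [0.484 0.001] yaw 65.3
x 0.001 y -0.002 turn 0.556 [0.484 0.001] yaw 55.3
x 0.001 y -0.002 turn 0.667 [0.484 0.001] yaw 45.3
x 0.002 y -0.002 turn 0.778 [0.484 0.002] yaw 35.3
x 0.002 y -0.002 turn 0.889 [0.483 0.002] yaw 25.3
x 0.002 y -0.002 turn 1.000 [0.483 0.002] yaw 15.3
x 0.003 y -0.002 turn 1.111 [0.483 0.002] yaw 5.3
[-0.25277434  0.32189381 -0.10940119] [-0.80530632 -1.73205041  7.07181608] 0.04409959967668072 [-4.88587452e-02  1.14685940e-02  2.12191562e+00 -6.96784919e-04
  1.00619191e+00 -3.15172838e-01]
```

```bash
python3 -m jog '[{"hand":-1,"x":0,"y":0,"z":0,"turn":0.056},{"hand":-1,"x":0,"y":0,"z":0,"turn":0.111},{"hand":-1,"x":0,"y":0,"z":0,"turn":0.167},{"hand":-1,"x":0,"y":0,"z":0,"turn":0.222},{"hand":-1,"x":0,"y":-0.001,"z":0,"turn":0.278},{"hand":-1,"x":0,"y":-0.001,"z":0.0005,"turn":0.333},{"hand":-1,"x":0,"y":-0.001,"z":0.0005,"turn":0.389},{"hand":-1,"x":0,"y":-0.001,"z":0.0005,"turn":0.444},{"hand":-1,"x":0.001,"y":-0.001,"z":0.0005,"turn":0.5},{"hand":-1,"x":0.001,"y":-0.001,"z":0.001,"turn":0.556},{"hand":-1,"x":0.001,"y":-0.001,"z":0.001,"turn":0.556}]' 80; python3 -c "
from h import *
s=state();print(s['ft_torque'],s['contact_force'],s['opening'],s['tool_pos'],np.degrees(s['tool_rot']))"
python3 -m jog '[{"hand":-1,"x":0,"y":0,"z":0,"turn":0.056},{"hand":-1,"x":0,"y":0,"z":0,"turn":0.111},{"hand":-1,"x":0,"y":0,"z":0,"turn":0.167},{"hand":-1,"x":0,"y":0,"z":0,"turn":0.222},{"hand":-1,"x":0,"y":0,"z":0,"turn":0.278},{"hand":-1,"x":0,"y":0,"z":0,"turn":0.333},{"hand":-1,"x":0,"y":0,"z":0,"turn":0.333}]' 80; python3 -c "
from h import *
s=state();print(s['ft_torque'],s['contact_force'],s['opening'],s['tool_pos'],np.degrees(s['tool_rot']))"
```

```text
time_s: 16.05
tool_pos: [0.4841, 0.0012, 0.1124]
tool_rot: [3.14, 0.0, 0.964]
contact_force: [-3.3, -3.2, 9.6]
opening: 0.0443
[-0.35349056  0.62676832 -0.13636738] [-3.33296272 -3.15899771  9.57487931] 0.04432311623898159 [0.4840926  0.00124416 0.1123552 ] [1.79911507e+02 2.14377390e-02 5.52460101e+01]
time_s: 16.63
tool_pos: [0.4836, 0.0018, 0.1121]
tool_rot: [3.141, 0.0, 0.442]
contact_force: [-3.9, -0.2, 9.8]
opening: 0.0443
[-0.29573177  0.6840788   0.10686474] [-3.86867124 -0.15107501  9.7804492 ] 0.04426801664793368 [0.48364907 0.00176123 0.11208642] [1.79965239e+02 4.25570601e-03 2.53332575e+01]
```

```bash
python3 -c "
from h import *
o=cap('k')
cv2.imwrite('pics/k1.png',cv2.resize(o['scene'][0][200:260,325:385],None,fx=9,fy=9,interpolation=cv2.INTER_CUBIC)[:,:,::-1])
s=state();print(s['ft_torque'],s['joint_torque'])"
```

```text
[-0.30380016  0.63559848  0.15830852] [ -0.16679547 -28.95210207 -30.43931365   0.32735595  -1.36881955
   0.18072906]
```

View pics/k1.png

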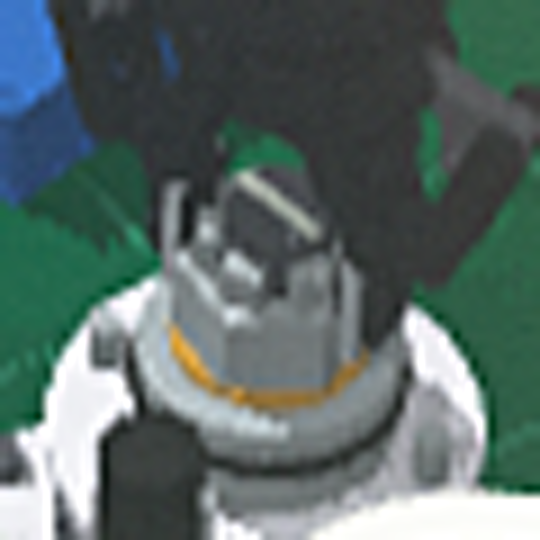

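```bash
python3 -m jog '[{"hand":-1,"x":0,"y":0,"z":0,"turn":0.04},{"hand":-1,"x":0,"y":0,"z":0,"turn":0.08},{"hand":-1,"x":0,"y":0,"z":0,"turn":0.12}]' 80; python3 -c "
from h import *
s=state();print(s['ft_torque'],s['contact_force'],s['opening'],s['tool_pos'],np.degrees(s['tool_rot']),s['joint_torque'][5])"
```

```text
time_s: 16.98
tool_pos: [0.4836, 0.002, 0.112]
tool_rot: [3.141, 0.0, 0.255]
contact_force: [-3.8, 1.6, 9.4]
opening: 0.0443
[-0.12879596  0.73511514  0.48295481] [-3.84401047  1.60812805  9.3959848 ] 0.044299169881069106 [0.4835736  0.00200449 0.11202856] [1.79988978e+02 2.02899386e-03 1.45857499e+01] -0.2934406790882349
```

```bash
python3 -m jog '[{"hand":-1,"x":0,"y":0,"z":0,"turn":0.04},{"hand":-1,"x":0,"y":0,"z":0,"turn":0.068},{"hand":-1,"x":0,"y":0,"z":0,"turn":0.068},{"hand":-1,"x":0,"y":0,"z":0,"turn":0.068},{"hand":-1,"x":0,"y":0,"z":0,"turn":0.068}]' 80; python3 -c "
from h import *
s=state();print(s['ft_torque'],s['contact_force'],s['opening'],s['tool_pos'],np.degrees(s['tool_rot']),s['joint_torque'][5])"
python3 -m jog '[{"hand":1,"x":0,"y":0,"z":0,"turn":0},{"hand":1,"x":0,"y":0,"z":0,"turn":0},{"hand":1,"x":0,"y":0,"z":0,"turn":0},{"hand":1,"x":0,"y":0,"z":0,"turn":0},{"hand":1,"x":0,"y":0,"z":-0.05,"turn":0},{"hand":1,"x":0,"y":0,"z":-0.15,"turn":0},{"hand":1,"x":0,"y":0,"z":-0.15,"turn":0},{"hand":1,"x":0,"y":0,"z":-0.25,"turn":0},{"hand":1,"x":-0.1,"y":0,"z":-0.35,"turn":0},{"hand":1,"x":-0.1,"y":0.2,"z":-0.35,"turn":0},{"hand":1,"x":-0.1,"y":0.2,"z":-0.35,"turn":0},{"hand":1,"x":-0.1,"y":0.2,"z":-0.35,"turn":0},{"hand":1,"x":-0.1,"y":0.2,"z":-0.35,"turn":0},{"hand":1,"x":-0.1,"y":0.2,"z":-0.35,"turn":0}]'
python3 - <<'E'
from h import *
o=cap("l");p,d=o["top"];p2,_=o["scene"]
ims=[]
for q,(u,v) in((p,(324,277)),(p2,(356,230))):
  c=q[v-20:v+20,u-20:u+20].astype(float)
  c=np.clip((c-30)*1.2,0,255).astype(np.uint8)
  ims.append(cv2.resize(c,(400,400),interpolation=cv2.INTER_CUBIC))
cv2.imwrite("pics/l3.png",np.hstack(ims)[:,:,::-1])
E
python3 nut.py l; python3 line.py l
```

```text
time_s: 17.4
tool_pos: [0.4835, 0.0021, 0.1119]
tool_rot: [-3.141, 0.0, 0.15]
contact_force: [-3.4, 1.5, 9.1]
opening: 0.0441
[-0.02525089  0.72078985  0.22610368] [-3.42935681  1.45414396  9.06760512] 0.044135434986588125 [0.48350038 0.00214817 0.11194563] [-1.79984963e+02  6.95011154e-03  8.59099132e+00] 0.19605953246355057
time_s: 18.57
tool_pos: [0.4316, -0.1626, 0.3766]
tool_rot: [3.136, -0.003, 0.145]
contact_force: [0.3, -0.3, 0.1]
opening: 0.0858
top 625 [ 0  3 37 32 29  9  0  2 42 52 49 45  3  6 33 48 43 31  0  0  9 39 45 42
 10  0  0  8  0  1  0  0  0  7  0  0]
[0, np.float64(26.2), np.float64(25.5), np.float64(24.3), np.float64(24.4), np.float64(25.8), 0, np.float64(25.7), np.float64(23.4), np.float64(22.9), np.float64(23.1), np.float64(23.3), np.float64(24.3), np.float64(24.1), np.float64(23.7), np.float64(22.4), np.float64(22.7), np.float64(23.1), 0, 0, np.float64(24.4), np.float64(24.0), np.float64(24.0), np.float64(24.2), np.float64(25.1), 0, 0, np.float64(26.4), 0, np.float64(26.8), 0, 0, 0, np.float64(26.4), 0, 0]
flat normal phase (mod 60): 39.8608889305081
scene 836 [40 38 58 59 65 54 17 31 52 56 54 47 35  2  0  0  0  0  0  0  0  0  0  0
  0  0  0  0  0  0  2 32 41 53 53 47]
[np.float64(24.3), np.float64(23.2), np.float64(21.5), np.float64(21.8), np.float64(21.9), np.float64(22.3), np.float64(22.9), np.float64(23.3), np.float64(21.7), np.float64(21.5), np.float64(21.2), np.float64(21.9), np.float64(23.0), np.float64(24.3), 0, 0, 0, 0, 0, 0, 0, 0, 0, 0, 0, 0, 0, 0, 0, 0, np.float64(26.6), np.float64(24.8), np.float64(24.3), np.float64(23.2), np.float64(23.5), np.float64(24.0)]
flat normal phase (mod 60): 39.61998169210476
top 1463 [[0.48600066 0.00184126]] 98.964584 [0.02846389 0.00414865]
scene 1599 [[0.48336804 0.00383582]] 98.18484 [0.0306689  0.00731127]
```

View pics/l3.png

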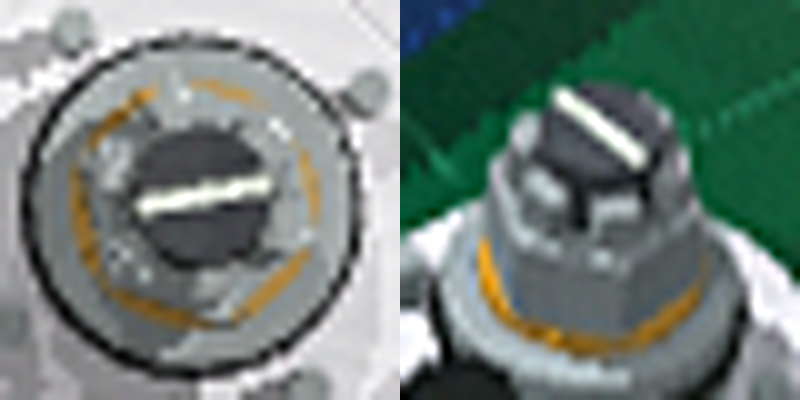

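View pics/l_top.png

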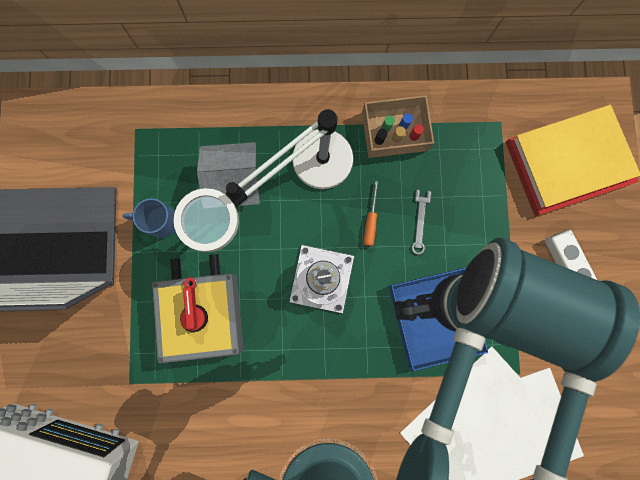

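The nut's flats and slots (39.7° mod 60 by image, 38.6° by the gripper) match the white line at 98.2–99.0°, so it is aligned, and the torque reached 0.48 N m. Now I'll measure the tools and the tray.

```bash
cat > tools.py <<'E'
from h import *
import sys
tag=sys.argv[1]
p,d=load(tag,"top");hsv=cv2.cvtColor(p,cv2.COLOR_RGB2HSV).astype(int)
mat=(hsv[...,0]>60)&(hsv[...,0]<95)&(hsv[...,1]>90)
def ana(m,z,name):
    k,lab,st,ce=cv2.connectedComponentsWithStats(m.astype(np.uint8))
    if k<2: print(name,"none");return
    i=1+np.argmax(st[1:,4]);v,u=np.nonzero(lab==i)
    X=np.array([onz("top",a,b,z)[:2] for a,b in zip(u,v)],np.float32)
    c,e,_=cv2.PCACompute2(X,None);q=(X-c)@e.T
    mid=c[0]+((q.min(0)+q.max(0))/2)@e
    print(name,st[i,4],"cen",c.round(4),"mid",mid.round(4),"ang",np.degrees(np.arctan2(e[0,1],e[0,0])).round(1),"ext",np.ptp(q,axis=0).round(4), "pix",ce[i].round(1))
    return X
R0=np.zeros(mat.shape,bool);R0[150:300,345:500]=1
org=(hsv[...,0]<14)&(hsv[...,1]>150)&(hsv[...,2]>90)&R0
ana(org,.015,"orange")
gray=(hsv[...,1]<60)&(hsv[...,2]>90)&R0
g=gray.copy();g[:,:395]=0;ana(g,.006,"wrench")
g=gray.copy();g[:,395:]=0;ana(g,.013,"blade")
blue=(hsv[...,0]>103)&(hsv[...,0]<118)&(hsv[...,1]>130);blue[:,:370]=0;blue[:250]=0;blue[390:]=0
k=cv2.convexHull(np.argwhere(blue)[:,::-1].astype(np.int32));(cx,cy),wh,a=cv2.minAreaRect(k)
b=cv2.boxPoints(((cx,cy),wh,a));print("tray box",b.round(1).tolist())
B=np.array([onz("top",*q,.04)[:2] for q in b]);print(B.round(4),B.mean(0),[np.linalg.norm(B[i]-B[i-1]).round(4) for i in range(4)])
E
python3 tools.py a; python3 - <<'E'
from h import *
p,d=load("a","top")
cv2.imwrite("pics/m.png",cv2.resize(p[170:270,350:450],None,fx=5,fy=5,interpolation=cv2.INTER_CUBIC)[:,:,::-1])
E
```

```text
orange 321 cen [[ 0.6015 -0.1179]] mid [ 0.6024 -0.1182] ang -9.6 ext [0.0806 0.0245] pix [369.9 229.3]
wrench 503 cen [[ 0.6222 -0.2435]] mid [ 0.619  -0.2431] ang -8.5 ext [0.1599 0.0369] pix [420.4 220.3]
blade 357 cen [[ 0.4932 -0.0632]] mid [ 0.489  -0.0643] ang -3.4 ext [0.1076 0.0232] pix [348.7 274.8]
tray box [[388.20001220703125, 285.70001220703125], [466.1000061035156, 266.20001220703125], [487.5, 352.1000061035156], [409.6000061035156, 371.6000061035156]]
[[ 0.4644 -0.1516]
 [ 0.5055 -0.3362]
 [ 0.3077 -0.3729]
 [ 0.2687 -0.192 ]] [ 0.38661055 -0.26319112] [np.float64(0.1998), np.float64(0.1891), np.float64(0.2012), np.float64(0.1851)]
```

View pics/m.png

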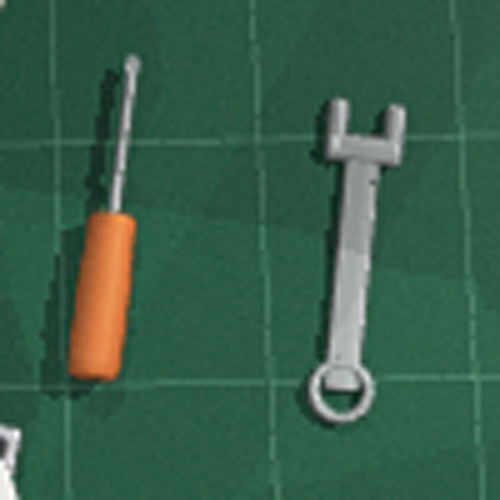

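```bash
python3 tools.py l | head -3; python3 - <<'E'
from h import *
p,d=load("a","top");P=cloud("top",d);print(np.median(P[180:210,400:410,2]),np.median(P[310:340,430:450,2]),np.median(P[395:410,200:240,2]))
# tray top rim pixels by depth
m=(abs(P[...,2]-.040)<.006)&(P[...,1]<-.12)&(P[...,1]>-.42)&(P[...,0]<.53)&(P[...,0]>.24)
X=P[m][:,:2].astype(np.float32);r=cv2.minAreaRect((X*1000));print(m.sum(),r)
p,d=load("a","scene");P=cloud("scene",d)
m=(abs(P[...,2]-.040)<.005)&(P[...,1]<-.12)&(P[...,1]>-.42)&(P[...,0]<.53)&(P[...,0]>.24)
X=P[m][:,:2].astype(np.float32);print(m.sum(),cv2.minAreaRect(X*1000))
E
python3 plan.py .619 -.2432 .2 -8.5  .619 -.2432 .06 -8.5
```

```text
orange 321 cen [[ 0.6017 -0.1179]] mid [ 0.6024 -0.118 ] ang -9.8 ext [0.0806 0.0242] pix [369.9 229.2]
wrench 502 cen [[ 0.6226 -0.2436]] mid [ 0.619  -0.2432] ang -8.4 ext [0.1599 0.0369] pix [420.4 220.2]
blade 214 cen [[ 0.502 -0.061]] mid [ 0.4893 -0.0589] ang -7.8 ext [0.1078 0.0206] pix [347.7 271.1]
nan nan nan
716 ((386.3536682128906, -265.31573486328125), (200.42613220214844, 181.241455078125), 11.722066879272461)
288 ((384.48553466796875, -266.0690612792969), (205.90330505371094, 184.0464630126953), 12.539464950561523)
t 18.67 pos [ 0.4319 -0.1594  0.3742] rot [ 1.7994e+02 -1.2000e-01  8.3100e+00] F [-1.1  0.7  0.2] op 0.0852 q [-0.41 -0.21  1.83  0.    1.52  1.02]
x 0.2303 y 0.1463 z 0.2329 turn 0.1868 | rows lin 6.5 ang 2.3 q6~1.34
x 0.2299 y 0.1461 z 0.4196 turn 0.1868 | rows lin 9.0 ang 2.3 q6~1.34
```

```bash
python3 -m jog '[{"hand":1,"x":0.23,"y":0.146,"z":0.15,"turn":0.186},{"hand":1,"x":0.23,"y":0.146,"z":0.15,"turn":0.186},{"hand":1,"x":0.23,"y":0.146,"z":0.15,"turn":0.186},{"hand":1,"x":0.23,"y":0.146,"z":0.15,"turn":0.186},{"hand":1,"x":0.23,"y":0.146,"z":0.3,"turn":0.186},{"hand":1,"x":0.23,"y":0.146,"z":0.42,"turn":0.186},{"hand":0,"x":0.23,"y":0.146,"z":0.42,"turn":0.186},{"hand":0,"x":0.23,"y":0.146,"z":0.42,"turn":0.186},{"hand":0,"x":0.23,"y":0.146,"z":0.42,"turn":0.186},{"hand":0,"x":0.23,"y":0.146,"z":0.42,"turn":0.186},{"hand":0,"x":0.23,"y":0.146,"z":0.42,"turn":0.186},{"hand":0,"x":0.23,"y":0.146,"z":0.42,"turn":0.186},{"hand":0,"x":0.23,"y":0.146,"z":0.42,"turn":0.186}]' 40; python3 plan.py .619 -.2432 .006 -8.5
python3 -c "
from h import *
cap('n')"
```

```text
time_s: 19.75
tool_pos: [0.6192, -0.2391, 0.0589]
tool_rot: [-3.141, -0.0, -0.142]
contact_force: [1.2, -0.5, 0.2]
opening: 0.0426
t 19.75 pos [ 0.6192 -0.2391  0.0589] rot [-1.7999e+02 -2.0000e-02 -8.1300e+00] F [ 1.2 -0.5  0.2] op 0.0426 q [-0.41  0.39  1.78  0.    0.98  1.31]
x 0.0005 y 0.0054 z 0.0705 turn 0.0041 | rows lin 1.3 ang 0.1 q6~1.34
```

View pics/n_scene.png

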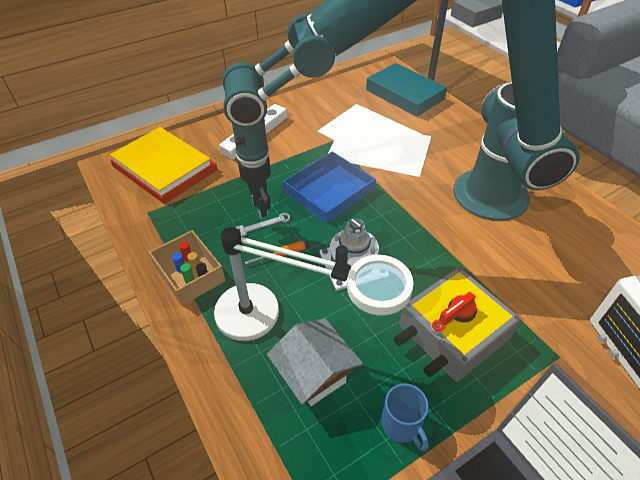

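The gripper is above the wrench shank at ~(263,225). I'll go down and grip.

```bash
python3 -m jog '[{"hand":0,"x":0,"y":0.005,"z":0.03,"turn":0.004},{"hand":0,"x":0,"y":0.005,"z":0.06,"turn":0.004},{"hand":0,"x":0,"y":0.005,"z":0.07,"turn":0.004},{"hand":0,"x":0,"y":0.005,"z":0.07,"turn":0.004},{"hand":-1,"x":0,"y":0.005,"z":0.07,"turn":0.004},{"hand":-1,"x":0,"y":0.005,"z":0.07,"turn":0.004},{"hand":-1,"x":0,"y":0.005,"z":0.07,"turn":0.004},{"hand":-1,"x":0,"y":0.005,"z":0.07,"turn":0.004},{"hand":-1,"x":0,"y":0.005,"z":0.07,"turn":0.004},{"hand":-1,"x":0,"y":0.005,"z":0.07,"turn":0.004}]' 40; python3 plan.py .619 -.2432 .006 -8.5
```

```text
time_s: 20.68
tool_pos: [0.619, -0.2444, 0.0071]
tool_rot: [3.141, -0.002, -0.149]
contact_force: [-0.3, -0.8, 4.9]
opening: -0.0
t 20.68 pos [ 0.619  -0.2444  0.0071] rot [ 1.7997e+02 -1.2000e-01 -8.5500e+00] F [-0.3 -0.8  4.9] op -0.0 q [-0.41  0.45  1.8   0.    0.89  1.31]
x -0.0002 y -0.0016 z 0.0014 turn -0.0005 | rows lin 0.0 ang 0.0 q6~1.34
```

The jaws closed fully above the wrench (opening 0). I'll reopen, go 5–6 mm lower and grip again.

```bash
python3 -m jog '[{"hand":0,"x":0,"y":0,"z":-0.003,"turn":0},{"hand":0,"x":0,"y":0,"z":0,"turn":0},{"hand":0,"x":0,"y":0,"z":0.003,"turn":0},{"hand":0,"x":0,"y":0,"z":0.0075,"turn":0},{"hand":0,"x":0,"y":0,"z":0.0075,"turn":0}]' 40; python3 plan.py; python3 -m jog '[{"hand":-1,"x":0,"y":0,"z":0.0075,"turn":0},{"hand":-1,"x":0,"y":0,"z":0,"turn":0},{"hand":-1,"x":0,"y":0,"z":0,"turn":0},{"hand":-1,"x":0,"y":0,"z":0,"turn":0},{"hand":-1,"x":0,"y":0,"z":0,"turn":0},{"hand":-1,"x":0,"y":0,"z":0,"turn":0}]'
```

```text
time_s: 21.1
tool_pos: [0.6169, -0.2435, -0.0016]
tool_rot: [-3.141, 0.002, -0.149]
contact_force: [-0.3, -0.2, 0.2]
opening: 0.0426
t 21.1 pos [ 0.6169 -0.2435 -0.0016] rot [-1.7996e+02  1.4000e-01 -8.5500e+00] F [-0.3 -0.2  0.2] op 0.0426 q [-0.41  0.46  1.8   0.    0.88  1.31]
time_s: 21.6
tool_pos: [0.6198, -0.2448, 0.0029]
tool_rot: [3.141, -0.003, -0.149]
contact_force: [-1.7, 0.6, 14.0]
opening: 0.0155
```

```bash
python3 -m jog '[{"hand":-1,"x":0,"y":0,"z":-0.05,"turn":0},{"hand":-1,"x":0,"y":0,"z":-0.1,"turn":0},{"hand":-1,"x":0,"y":0,"z":-0.15,"turn":0},{"hand":-1,"x":0,"y":0,"z":-0.15,"turn":0},{"hand":-1,"x":0,"y":0,"z":-0.15,"turn":0}]' 60; python3 plan.py .3945 -.3047 .115 11.8 .3945 -.3047 .014 11.8
python3 -c "
from h import *
cap('o')"
```

```text
time_s: 22.02
tool_pos: [0.6202, -0.2449, 0.1158]
tool_rot: [3.14, -0.006, -0.149]
contact_force: [0.2, 0.4, -1.6]
opening: 0.0143
t 22.02 pos [ 0.6202 -0.2449  0.1158] rot [179.9   -0.35  -8.55] F [ 0.2  0.4 -1.6] op 0.0143 q [-0.41  0.33  1.74 -0.    1.07  1.31]
x -0.2858 y 0.1235 z -0.0005 turn -0.2261 | rows lin 5.6 ang 2.8 q6~0.71
x -0.2866 y 0.1233 z 0.1341 turn -0.2261 | rows lin 6.1 ang 2.8 q6~0.71
```

View pics/o_scene.png

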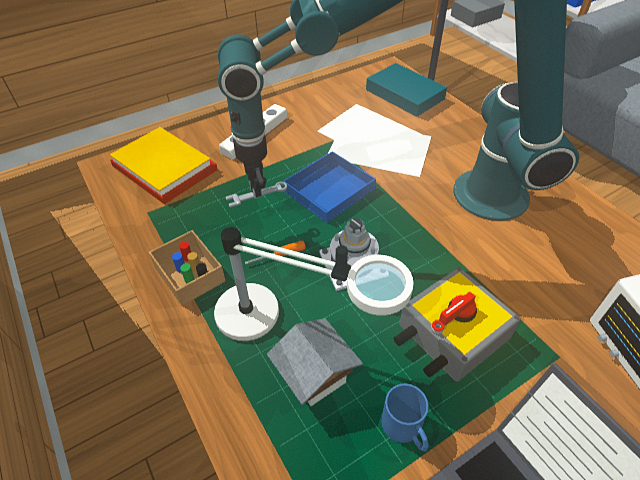

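The wrench is held level at ~(257,193). Next I'll carry it to the right half of the tray.

```bash
python3 -m jog '[{"hand":-1,"x":-0.05,"y":0.022,"z":0,"turn":-0.06},{"hand":-1,"x":-0.1,"y":0.043,"z":0,"turn":-0.12},{"hand":-1,"x":-0.15,"y":0.065,"z":0,"turn":-0.18},{"hand":-1,"x":-0.2,"y":0.087,"z":0,"turn":-0.226},{"hand":-1,"x":-0.25,"y":0.11,"z":0,"turn":-0.226},{"hand":-1,"x":-0.286,"y":0.1235,"z":0,"turn":-0.226},{"hand":-1,"x":-0.286,"y":0.1235,"z":0,"turn":-0.226},{"hand":-1,"x":-0.286,"y":0.1235,"z":0,"turn":-0.226}]' 60; python3 plan.py .3945 -.3047 .013 11.8; python3 -c "
from h import *
cap('q')"
```

```text
time_s: 22.78
tool_pos: [0.3892, -0.3025, 0.1098]
tool_rot: [-3.137, 0.003, 0.203]
contact_force: [0.1, -0.4, -1.5]
opening: 0.0144
t 22.78 pos [ 0.3892 -0.3025  0.1098] rot [-1.7976e+02  1.7000e-01  1.1630e+01] F [ 0.1 -0.4 -1.5] op 0.0144 q [-0.71  0.03  2.1   0.    1.01  0.66]
x 0.0068 y 0.0048 z 0.1291 turn -0.0019 | rows lin 2.3 ang 0.0 q6~0.71
```

View pics/q_scene.png

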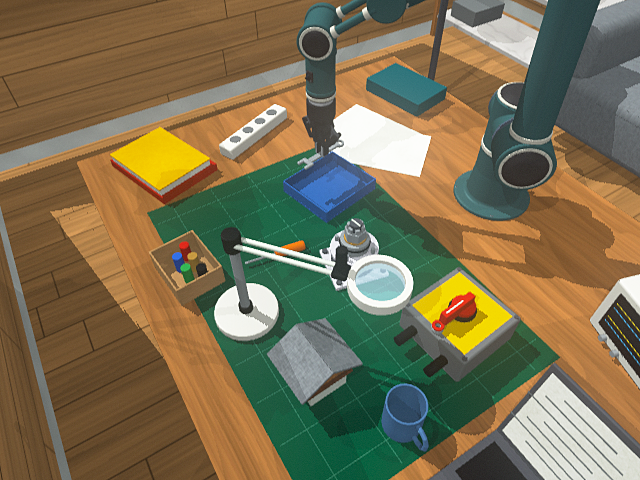

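```bash
python3 -m jog '[{"hand":-1,"x":0.005,"y":0.003,"z":0.04,"turn":0},{"hand":-1,"x":0.005,"y":0.003,"z":0.08,"turn":0},{"hand":-1,"x":0.005,"y":0.003,"z":0.11,"turn":0},{"hand":-1,"x":0.005,"y":0.003,"z":0.127,"turn":0},{"hand":-1,"x":0.005,"y":0.003,"z":0.127,"turn":0},{"hand":-1,"x":0.005,"y":0.003,"z":0.127,"turn":0}]' 60; python3 -m jog '[{"hand":-0.3,"x":0,"y":0,"z":0,"turn":0},{"hand":-0.3,"x":0,"y":0,"z":0,"turn":0},{"hand":-0.3,"x":0,"y":0,"z":0,"turn":0},{"hand":-0.3,"x":0,"y":0,"z":0,"turn":0},{"hand":-0.3,"x":0,"y":0,"z":-0.03,"turn":0},{"hand":-0.3,"x":0,"y":0,"z":-0.08,"turn":0},{"hand":0,"x":0,"y":0,"z":-0.16,"turn":0},{"hand":0,"x":0,"y":0,"z":-0.16,"turn":0},{"hand":0,"x":0.1,"y":-0.1,"z":-0.16,"turn":0},{"hand":0,"x":0.15,"y":-0.15,"z":-0.16,"turn":0},{"hand":0,"x":0.2,"y":-0.2,"z":-0.16,"turn":0}]'; python3 -c "
from h import *
cap('r')"; python3 tools.py r;python3 plan.py .612 -.120 .07 -9.7
```

```text
time_s: 23.38
tool_pos: [0.3966, -0.3041, 0.016]
tool_rot: [-3.139, 0.002, 0.207]
contact_force: [-0.3, 1.0, -1.7]
opening: 0.0147
time_s: 24.3
tool_pos: [0.466, -0.2006, 0.1394]
tool_rot: [3.139, -0.003, 0.203]
contact_force: [0.7, -0.4, 0.1]
opening: 0.043
orange 323 cen [[ 0.6015 -0.1179]] mid [ 0.6024 -0.1181] ang -9.7 ext [0.0806 0.0247] pix [369.9 229.2]
wrench 414 cen [[ 0.4926 -0.2798]] mid [ 0.5151 -0.2855] ang -21.1 ext [0.1555 0.0698] pix [438.2 273.1]
blade 225 cen [[ 0.5028 -0.0611]] mid [ 0.4893 -0.0592] ang -7.6 ext [0.1078 0.0208] pix [347.7 270.8]
tray box [[388.20001220703125, 285.70001220703125], [466.1000061035156, 266.20001220703125], [487.5, 352.1000061035156], [409.6000061035156, 371.6000061035156]]
[[ 0.4644 -0.1516]
 [ 0.5055 -0.3362]
 [ 0.3077 -0.3729]
 [ 0.2687 -0.192 ]] [ 0.38661055 -0.26319112] [np.float64(0.1998), np.float64(0.1891), np.float64(0.2012), np.float64(0.1851)]
t 24.4 pos [ 0.4677 -0.1967  0.1387] rot [179.99  -0.22  12.08] F [-0.4 -0.2 -0.4] op 0.0425 q [-0.45  0.02  2.06  0.    1.06  0.91]
x 0.2092 y -0.0597 z 0.0924 turn 0.2420 | rows lin 4.3 ang 3.0 q6~1.55
```

View pics/r_scene.png

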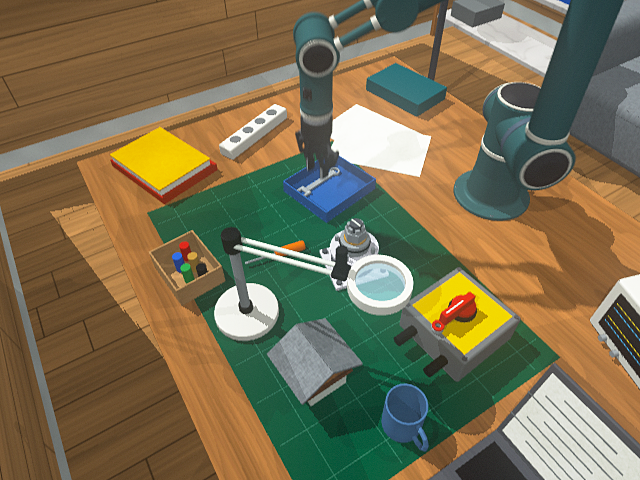

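View pics/r_top.png

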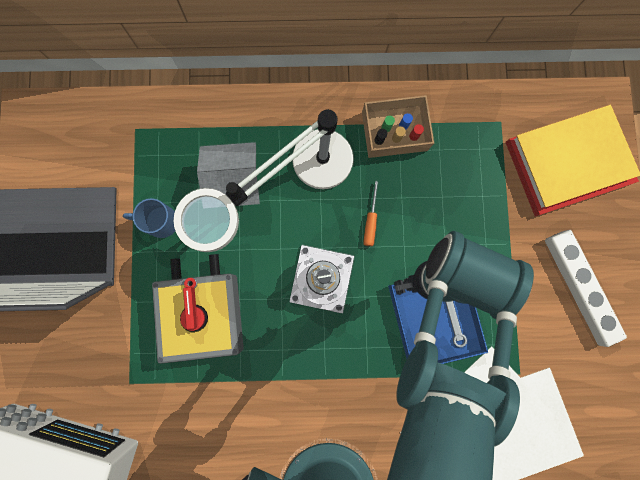

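The wrench lies flat in the tray and the screwdriver is unmoved. I'll go for its handle.

```bash
python3 -m jog '[{"hand":0,"x":0.209,"y":-0.06,"z":0.05,"turn":0.242},{"hand":0,"x":0.209,"y":-0.06,"z":0.05,"turn":0.242},{"hand":0,"x":0.209,"y":-0.06,"z":0.05,"turn":0.242},{"hand":0,"x":0.209,"y":-0.06,"z":0.092,"turn":0.242},{"hand":0,"x":0.209,"y":-0.06,"z":0.092,"turn":0.242},{"hand":0,"x":0.209,"y":-0.06,"z":0.092,"turn":0.242},{"hand":0,"x":0.209,"y":-0.06,"z":0.092,"turn":0.242},{"hand":0,"x":0.209,"y":-0.06,"z":0.092,"turn":0.242}]' 40; python3 -c "
from h import *
cap('s')"; python3 tools.py s|head -1;python3 plan.py .612 -.120 .007 -9.7
```

```text
time_s: 25.07
tool_pos: [0.6085, -0.1254, 0.069]
tool_rot: [3.141, -0.0, -0.175]
contact_force: [0.9, -0.1, 0.3]
opening: 0.0424
orange 18 cen [[ 0.6011 -0.1078]] mid [ 0.6012 -0.1076] ang -12.1 ext [0.0225 0.0045] pix [365.8 229.5]
t 25.17 pos [ 0.6089 -0.1257  0.0698] rot [ 1.7998e+02 -1.1000e-01 -1.0060e+01] F [-0.2 -0.   0.8] op 0.043 q [-0.24  0.31  1.87 -0.    0.97  1.5 ]
x 0.0026 y -0.0082 z 0.0838 turn -0.0040 | rows lin 1.5 ang 0.0 q6~1.55
```

View pics/s_scene.png

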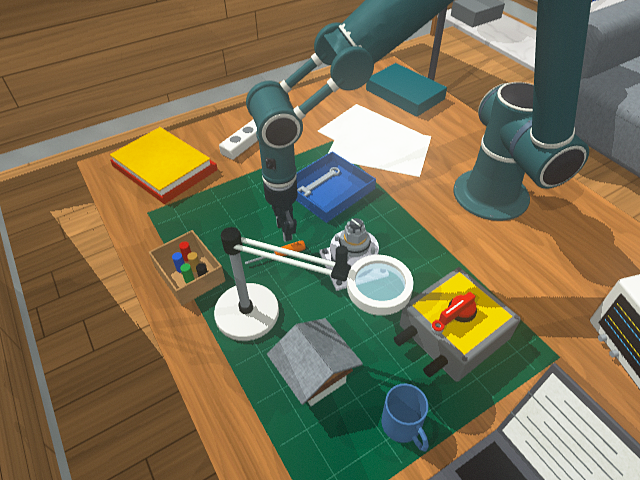

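```bash
python3 -m jog '[{"hand":0,"x":0.003,"y":-0.008,"z":0,"turn":0},{"hand":0,"x":0.003,"y":-0.008,"z":0.04,"turn":0},{"hand":0,"x":0.003,"y":-0.008,"z":0.07,"turn":0},{"hand":0,"x":0.003,"y":-0.008,"z":0.083,"turn":0},{"hand":0,"x":0.003,"y":-0.008,"z":0.083,"turn":0},{"hand":-1,"x":0.003,"y":-0.008,"z":0.083,"turn":0},{"hand":-1,"x":0.003,"y":-0.008,"z":0.083,"turn":0},{"hand":-1,"x":0.003,"y":-0.008,"z":0.083,"turn":0},{"hand":-1,"x":0.003,"y":-0.008,"z":0.083,"turn":0},{"hand":-1,"x":0.003,"y":-0.008,"z":0.083,"turn":0}]' 40;python3 plan.py .612 -.120 .007 -9.7;  python3 -m jog '[{"hand":-1,"x":0,"y":0,"z":-0.05,"turn":0},{"hand":-1,"x":0,"y":0,"z":-0.1,"turn":0},{"hand":-1,"x":0,"y":0,"z":-0.14,"turn":0},{"hand":-1,"x":0,"y":0,"z":-0.14,"turn":0},{"hand":-1,"x":0,"y":0,"z":-0.14,"turn":0}]' 60; python3 -c "
from h import *
cap('t')"; python3 plan.py .3495 -.237 .115 11.8 .3495 -.237 .019 11.8
```

```text
time_s: 26.0
tool_pos: [0.6133, -0.1192, 0.0073]
tool_rot: [3.141, -0.002, -0.174]
contact_force: [-0.1, 0.6, 2.1]
opening: 0.0232
t 26.0 pos [ 0.6133 -0.1192  0.0073] rot [ 1.7999e+02 -1.4000e-01 -9.9900e+00] F [-0.1  0.6  2.1] op 0.0232 q [-0.23  0.39  1.89 -0.    0.86  1.51]
x -0.0016 y 0.0014 z 0.0005 turn -0.0032 | rows lin 0.0 ang 0.0 q6~1.55
time_s: 26.42
tool_pos: [0.6147, -0.1195, 0.1146]
tool_rot: [3.141, -0.007, -0.174]
contact_force: [0.1, 0.9, -2.4]
opening: 0.0225
t 26.52 pos [ 0.6115 -0.1187  0.1104] rot [-1.80e+02  6.00e-02 -9.98e+00] F [ 0.7  0.6 -1.5] op 0.0224 q [-0.23  0.27  1.83  0.    1.04  1.51]
x -0.3167 y 0.2159 z -0.0058 turn -0.2421 | rows lin 6.9 ang 3.0 q6~0.77
x -0.3166 y 0.2159 z 0.1222 turn -0.2421 | rows lin 7.2 ang 3.0 q6~0.77
```

View pics/t_scene.png

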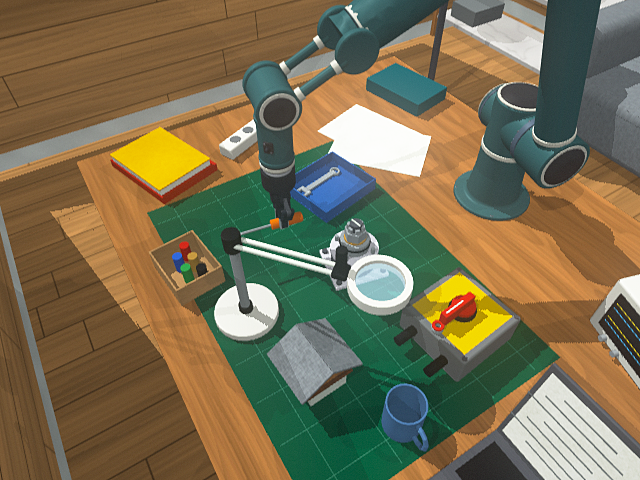

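The screwdriver is held level (~(285,222)). I'll carry it to the left half of the tray.

```bash
python3 -m jog '[{"hand":-1,"x":-0.04,"y":0.04,"z":0,"turn":-0.05},{"hand":-1,"x":-0.08,"y":0.075,"z":0,"turn":-0.1},{"hand":-1,"x":-0.12,"y":0.11,"z":0,"turn":-0.15},{"hand":-1,"x":-0.17,"y":0.13,"z":0,"turn":-0.2},{"hand":-1,"x":-0.22,"y":0.16,"z":0,"turn":-0.242},{"hand":-1,"x":-0.27,"y":0.19,"z":0,"turn":-0.242},{"hand":-1,"x":-0.316,"y":0.216,"z":0,"turn":-0.242},{"hand":-1,"x":-0.316,"y":0.216,"z":0,"turn":-0.242},{"hand":-1,"x":-0.316,"y":0.216,"z":0,"turn":-0.242}]' 60; python3 -c "
from h import *
cap('u')"; python3 plan.py .3498 -.2373 .019 11.8
```

```text
time_s: 27.27
tool_pos: [0.3472, -0.2367, 0.1087]
tool_rot: [-3.138, 0.003, 0.202]
contact_force: [0.5, 0.0, -1.6]
opening: 0.0227
t 27.37 pos [ 0.3504 -0.237   0.11  ] rot [-1.7992e+02  3.0000e-02  1.1740e+01] F [ 0.5  0.3 -0.7] op 0.0224 q [-0.65 -0.11  2.24  0.    1.01  0.71]
x -0.0008 y 0.0004 z 0.1214 turn -0.0007 | rows lin 2.2 ang 0.0 q6~0.77
```

View pics/u_scene.png

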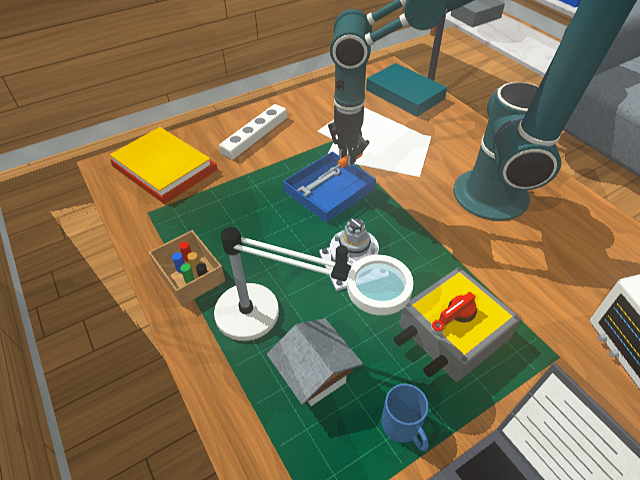

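```bash
python3 -m jog '[{"hand":-1,"x":0,"y":0,"z":0.04,"turn":0},{"hand":-1,"x":0,"y":0,"z":0.08,"turn":0},{"hand":-1,"x":0,"y":0,"z":0.11,"turn":0},{"hand":-1,"x":0,"y":0,"z":0.121,"turn":0},{"hand":-1,"x":0,"y":0,"z":0.121,"turn":0},{"hand":-1,"x":0,"y":0,"z":0.121,"turn":0}]' 60; python3 -m jog '[{"hand":-0.1,"x":0,"y":0,"z":0,"turn":0},{"hand":-0.1,"x":0,"y":0,"z":0,"turn":0},{"hand":-0.1,"x":0,"y":0,"z":0,"turn":0},{"hand":-0.1,"x":0,"y":0,"z":0,"turn":0},{"hand":-0.1,"x":0,"y":0,"z":-0.03,"turn":0},{"hand":-0.1,"x":0,"y":0,"z":-0.08,"turn":0},{"hand":1,"x":0,"y":0,"z":-0.16,"turn":0},{"hand":1,"x":0,"y":0,"z":-0.26,"turn":0},{"hand":1,"x":0,"y":0,"z":-0.4,"turn":0},{"hand":1,"x":0,"y":0,"z":-0.5,"turn":0},{"hand":1,"x":0,"y":0,"z":-0.5,"turn":0},{"hand":1,"x":0,"y":0,"z":-0.5,"turn":0},{"hand":1,"x":0,"y":0,"z":-0.5,"turn":0},{"hand":1,"x":0,"y":0,"z":-0.5,"turn":0},{"hand":1,"x":0,"y":0,"z":-0.5,"turn":0}]'; python3 - <<'E'
from h import *
o=cap('v')
for n in("top","scene"):
  p,d=o[n];P=cloud(n,d)
  r=(P[...,2]>.3)&(P[...,2]<.33)&(P[...,1]<.3)&(P[...,1]>.1)&(P[...,0]<.7)&(P[...,0]>.5)
  print(n,"stalk",r.sum(),P[r].mean(0),P[r].min(0),P[r].max(0))
E
python3 plan.py .637 .172 .40 132
```

```text
time_s: 27.87
tool_pos: [0.3515, -0.237, 0.0201]
tool_rot: [-3.141, 0.001, 0.207]
contact_force: [0.4, 0.6, -0.8]
opening: 0.0228
time_s: 29.12
tool_pos: [0.3525, -0.2389, 0.4034]
tool_rot: [3.131, -0.009, 0.206]
contact_force: [0.2, -0.3, 0.0]
opening: 0.0853
top stalk 140 [0.63860746 0.16781943 0.31639585] [0.62921645 0.1583655  0.30114828] [0.65019571 0.17850592 0.3212794 ]
scene stalk 159 [0.64022178 0.1735148  0.31367757] [0.62775418 0.16057032 0.30037088] [0.64947535 0.18171397 0.32039807]
t 29.22 pos [ 0.351  -0.2377  0.3971] rot [ 1.7983e+02 -1.5000e-01  1.1780e+01] F [ 0.1  0.7 -0.3] op 0.0854 q [-0.65 -0.29  1.85  0.    1.57  0.71]
x 0.4849 y -0.4569 z -0.0040 turn -1.3358 | rows lin 12.0 ang 16.8 q6~-0.47
```

View pics/v_scene.png

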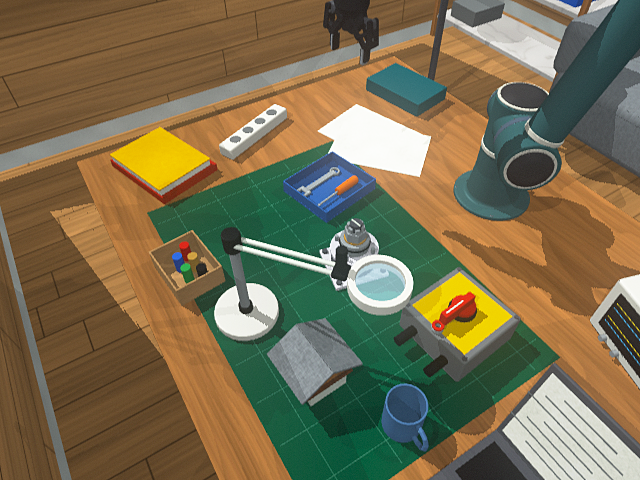

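View pics/v_top.png

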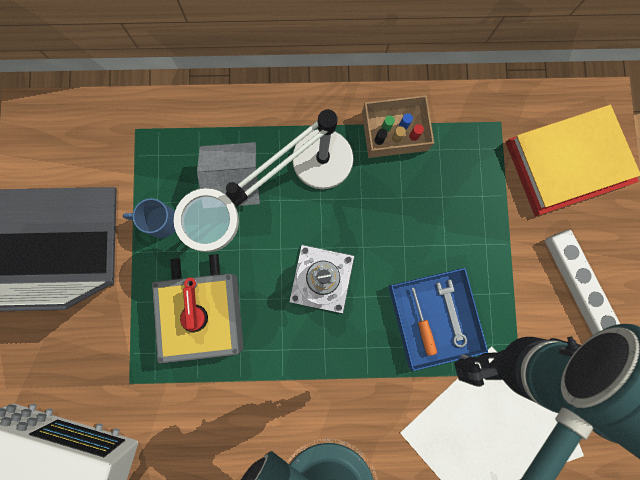

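Both tools lie in the tray, top (423,322) and (453,312). Now I'll bring the lamp back, with its stalk at about (0.639,0.170).

```bash
python3 -m jog '[{"hand":1,"x":0.42,"y":-0.38,"z":-0.01,"turn":-0.95},{"hand":1,"x":0.42,"y":-0.38,"z":-0.01,"turn":-0.95},{"hand":1,"x":0.42,"y":-0.38,"z":-0.01,"turn":-0.95},{"hand":1,"x":0.42,"y":-0.38,"z":-0.01,"turn":-0.95},{"hand":1,"x":0.42,"y":-0.38,"z":-0.01,"turn":-0.95},{"hand":1,"x":0.42,"y":-0.38,"z":-0.01,"turn":-0.95},{"hand":1,"x":0.42,"y":-0.38,"z":-0.01,"turn":-0.95},{"hand":1,"x":0.42,"y":-0.38,"z":-0.01,"turn":-0.95},{"hand":1,"x":0.42,"y":-0.38,"z":-0.01,"turn":-0.95},{"hand":1,"x":0.42,"y":-0.38,"z":-0.01,"turn":-0.95},{"hand":1,"x":0.42,"y":-0.38,"z":-0.01,"turn":-0.95},{"hand":1,"x":0.42,"y":-0.38,"z":-0.01,"turn":-0.95},{"hand":1,"x":0.42,"y":-0.38,"z":-0.01,"turn":-0.95}]'; python3 plan.py .639 .170 .38 132
```

```text
time_s: 30.3
tool_pos: [0.6002, 0.107, 0.3993]
tool_rot: [-3.136, 0.0, 1.703]
contact_force: [0.1, -0.8, -0.3]
opening: 0.0855
t 30.3 pos [0.6002 0.107  0.3993] rot [-179.68    0.     97.56] F [ 0.1 -0.8 -0.3] op 0.0855 q [ 0.14  0.09  1.51 -0.    1.55  0.  ]
x 0.0764 y 0.0625 z 0.0253 turn -0.3826 | rows lin 1.8 ang 4.8 q6~-0.47
```

```bash
python3 -m jog '[{"hand":1,"x":0.076,"y":0.0625,"z":0.02,"turn":-0.382},{"hand":1,"x":0.076,"y":0.0625,"z":0.02,"turn":-0.382},{"hand":1,"x":0.076,"y":0.0625,"z":0.02,"turn":-0.382},{"hand":1,"x":0.076,"y":0.0625,"z":0.02,"turn":-0.382},{"hand":1,"x":0.076,"y":0.0625,"z":0.02,"turn":-0.382},{"hand":1,"x":0.076,"y":0.0625,"z":0.02,"turn":-0.382},{"hand":1,"x":0.076,"y":0.0625,"z":0.02,"turn":-0.382}]'; python3 plan.py .639 .170 .279 132
```

```text
time_s: 30.88
tool_pos: [0.6394, 0.1678, 0.3865]
tool_rot: [-3.14, -0.001, 2.292]
contact_force: [-0.8, -0.5, 0.4]
opening: 0.0855
t 30.88 pos [0.6394 0.1678 0.3865] rot [-1.7990e+02 -5.0000e-02  1.3134e+02] F [-0.8 -0.5  0.4] op 0.0855 q [ 0.22  0.19  1.42 -0.    1.54 -0.5 ]
x 0.0025 y 0.0017 z 0.1434 turn -0.0073 | rows lin 2.6 ang 0.1 q6~-0.47
```

```bash
python3 -m jog '[{"hand":1,"x":0.002,"y":0.001,"z":0.05,"turn":-0.007},{"hand":1,"x":0.002,"y":0.001,"z":0.1,"turn":-0.007},{"hand":1,"x":0.002,"y":0.001,"z":0.142,"turn":-0.007},{"hand":1,"x":0.002,"y":0.001,"z":0.142,"turn":-0.007},{"hand":-1,"x":0.002,"y":0.001,"z":0.142,"turn":-0.007},{"hand":-1,"x":0.002,"y":0.001,"z":0.142,"turn":-0.007},{"hand":-1,"x":0.002,"y":0.001,"z":0.142,"turn":-0.007},{"hand":-1,"x":0.002,"y":0.001,"z":0.142,"turn":-0.007},{"hand":-1,"x":0.002,"y":0.001,"z":0.142,"turn":-0.007},{"hand":-1,"x":0.002,"y":0.001,"z":0.142,"turn":-0.007},{"hand":-1,"x":0.002,"y":0.001,"z":0.142,"turn":-0.007}]' 40;python3 arc.py .780 0 4 13
```

```text
time_s: 31.8
tool_pos: [0.6407, 0.1702, 0.284]
tool_rot: [3.138, 0.002, 2.309]
contact_force: [0.6, 0.1, 5.8]
opening: 0.021
[0.6407 0.1702 0.284 ] 132.29 r 0.2199
x 0.000 y -0.020 turn -0.044 [0.629 0.16 ] yaw 136.3
x -0.001 y -0.041 turn -0.089 [0.618 0.149] yaw 140.3
x -0.003 y -0.061 turn -0.133 [0.608 0.138] yaw 144.3
x -0.007 y -0.081 turn -0.178 [0.599 0.125] yaw 148.3
x -0.012 y -0.101 turn -0.222 [0.591 0.112] yaw 152.3
x -0.019 y -0.120 turn -0.267 [0.584 0.099] yaw 156.3
x -0.027 y -0.139 turn -0.311 [0.577 0.085] yaw 160.3
x -0.036 y -0.158 turn -0.356 [0.572 0.071] yaw 164.3
x -0.047 y -0.175 turn -0.400 [0.567 0.056] yaw 168.3
x -0.059 y -0.192 turn -0.444 [0.564 0.041] yaw 172.3
x -0.072 y -0.208 turn -0.489 [0.562 0.026] yaw 176.3
x -0.086 y -0.223 turn -0.533 [0.56 0.01] yaw 180.3
x -0.101 y -0.237 turn -0.578 [ 0.56  -0.005] yaw 184.3
```

```bash
python3 -m jog '[{"hand":-1,"x":0,"y":-0.02,"z":0,"turn":-0.044},{"hand":-1,"x":-0.001,"y":-0.041,"z":0,"turn":-0.089},{"hand":-1,"x":-0.003,"y":-0.061,"z":0,"turn":-0.133},{"hand":-1,"x":-0.007,"y":-0.081,"z":0,"turn":-0.178},{"hand":-1,"x":-0.012,"y":-0.101,"z":0,"turn":-0.222},{"hand":-1,"x":-0.019,"y":-0.12,"z":0,"turn":-0.267},{"hand":-1,"x":-0.027,"y":-0.139,"z":0,"turn":-0.311},{"hand":-1,"x":-0.036,"y":-0.158,"z":0,"turn":-0.356},{"hand":-1,"x":-0.047,"y":-0.175,"z":0,"turn":-0.4},{"hand":-1,"x":-0.059,"y":-0.192,"z":0,"turn":-0.444},{"hand":-1,"x":-0.072,"y":-0.208,"z":0,"turn":-0.489},{"hand":-1,"x":-0.086,"y":-0.223,"z":0,"turn":-0.533},{"hand":-1,"x":-0.091,"y":-0.228,"z":0,"turn":-0.547},{"hand":-1,"x":-0.091,"y":-0.228,"z":0,"turn":-0.547},{"hand":-1,"x":-0.091,"y":-0.228,"z":0,"turn":-0.547}]' 40;  python3 -c "
from h import *
cap('w0');print(state()['tool_pos'],state()['contact_force'])"
```

```text
time_s: 33.05
tool_pos: [0.5545, 0.0039, 0.2839]
tool_rot: [-3.142, -0.008, -3.116]
contact_force: [-19.7, -0.6, 15.6]
opening: 0.0209
[0.55448185 0.00413433 0.28389382] [-19.66609656  -1.07548647  14.83016725]
```

View pics/w0_scene.png

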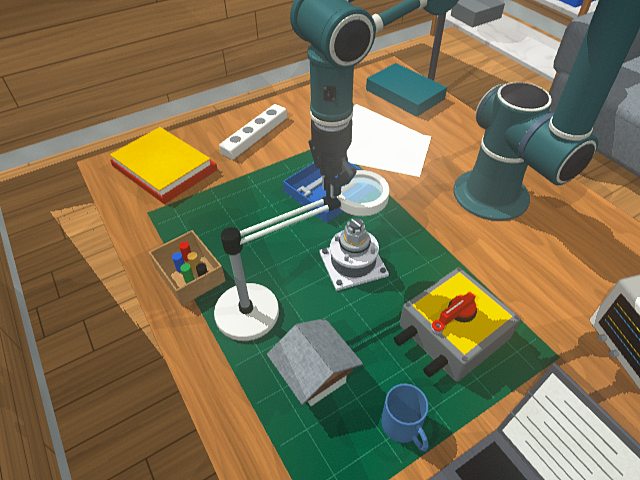

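The lamp head is back over the hub, (363,190) in the scene view. I'll relieve the radial pull, release, rise and back off.

```bash
python3 -m jog '[{"hand":-1,"x":0.006,"y":0,"z":0,"turn":0},{"hand":-1,"x":0.006,"y":0,"z":0,"turn":0},{"hand":1,"x":0.006,"y":0,"z":0,"turn":0},{"hand":1,"x":0.006,"y":0,"z":0,"turn":0},{"hand":1,"x":0.006,"y":0,"z":0,"turn":0},{"hand":1,"x":0.006,"y":0,"z":0,"turn":0},{"hand":1,"x":0.006,"y":0,"z":-0.03,"turn":0},{"hand":1,"x":0.006,"y":0,"z":-0.2,"turn":0},{"hand":1,"x":0.006,"y":0,"z":-0.2,"turn":0},{"hand":1,"x":0.006,"y":0,"z":-0.2,"turn":0},{"hand":1,"x":0.006,"y":0,"z":-0.2,"turn":0},{"hand":1,"x":0.1,"y":-0.4,"z":-0.2,"turn":0},{"hand":1,"x":0.1,"y":-0.4,"z":-0.2,"turn":0},{"hand":1,"x":0.1,"y":-0.4,"z":-0.2,"turn":0},{"hand":1,"x":0.1,"y":-0.4,"z":-0.2,"turn":0},{"hand":1,"x":0.1,"y":-0.4,"z":-0.2,"turn":0},{"hand":1,"x":0.1,"y":-0.4,"z":-0.2,"turn":0},{"hand":1,"x":0.1,"y":-0.4,"z":-0.2,"turn":0},{"hand":1,"x":0.1,"y":-0.4,"z":-0.2,"turn":0},{"hand":1,"x":0.1,"y":-0.4,"z":-0.2,"turn":0}]'; python3 - <<'E'
from h import *
o=cap('w')
p2=o["scene"][0]
a=cv2.resize(p2[210:250,336:376],(400,400),interpolation=cv2.INTER_CUBIC);b=cv2.resize(p2[280:350,410:480],(400,400),interpolation=cv2.INTER_CUBIC)
cv2.imwrite("pics/w3.png",np.hstack([a,b])[:,:,::-1])
for n in("top","scene"):
  p,d=o[n];P=cloud(n,d)
  r=(P[...,2]>.25)&(P[...,2]<.275)&(abs(P[...,1])<.1)&(P[...,0]<.55)&(P[...,0]>.40)
  print(n,"head",r.sum(),(P[r].min(0)+P[r].max(0))/2,P[r].min(0),P[r].max(0))
E
python3 plan.py
```

```text
time_s: 34.82
tool_pos: [0.4909, -0.3013, 0.4298]
tool_rot: [-3.141, -0.002, -3.12]
contact_force: [-0.3, -0.1, 0.2]
opening: 0.0856
top head 3285 [0.48544801 0.00802177 0.26181315] [ 0.42095072 -0.05164082  0.25000959] [0.5499453  0.06768437 0.27361671]
scene head 1784 [0.48416912 0.00968988 0.2609035 ] [ 0.41859577 -0.05068822  0.25000854] [0.54974247 0.07006799 0.27179846]
t 34.92 pos [ 0.492  -0.2978  0.4304] rot [ 1.7992e+02 -4.0000e-02 -1.7857e+02] F [-0.2 -0.2  0.2] op 0.0853 q [-0.59  0.02  1.53  0.    1.6  -2.18]
```

View pics/w_scene.png

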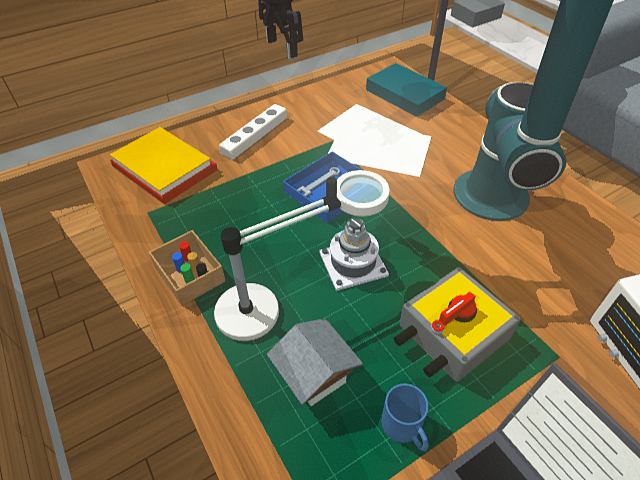

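View pics/w_top.png

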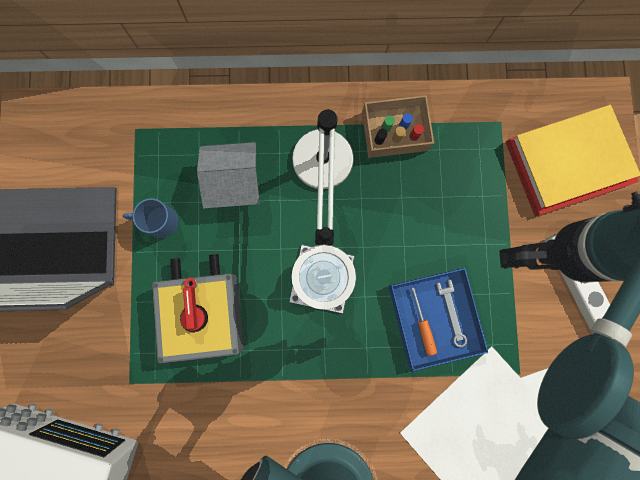

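View pics/w3.png

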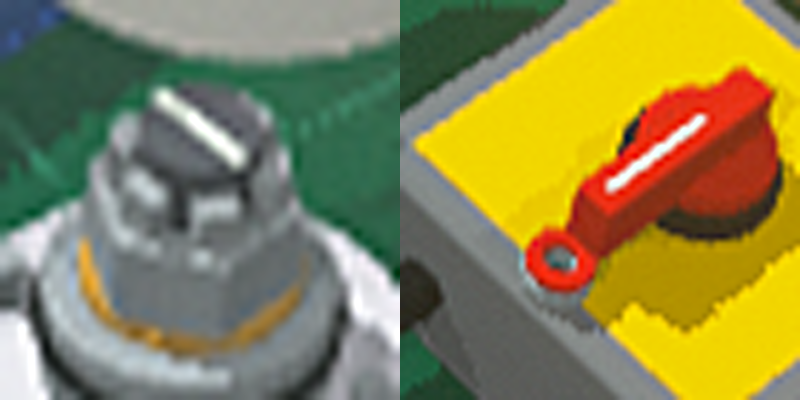

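The final views show everything in place: the lamp head is over the hub (top (323,277)), both tools are in the tray, the handle eye is over the hasp (scene (438,325.5)), and the mug and chalet are unmoved. I'm handing in.

```bash
python3 -c "
from workcell import *
print(sign_off())"
```

```text
the job is handed in; nothing more can be done
None
```

I finished every step of the job and handed it in after about 35 s of robot time. The hand-in reports no verdict, so the results below are my own last checks.

- **Isolator:** I turned the handle about 80° to off. Its eye measured about 1 mm from the hasp hole in the scene view, and the final picture shows the hasp hole through it.
- **Nut:** I turned it 182° clockwise in one grip, and the torque reached 0.48 N m, so it was tight. The slots sit at 38.6° by the gripper and about 39.7° by the images. The cotter line is at 98.2–99.0°, so they are 1–1.5° off at most, against an allowance of about 5.6°.
- **Tools:** The wrench and the screwdriver lie flat in the tray. There was no brush on the mat. My first grip on the wrench closed just above it, so I went lower and gripped again.
- **Lamp:** I swung it clear before working on the nut and brought it back afterwards. Its head is about 5 mm from the axle. A radius error on the return arc pulled with about 20 N, which I eased off before letting go.
- **Mug and chalet:** Neither shows any movement in the pictures.

**Disagreements:** The two cameras differed by 2–5 mm, mostly in y. The nut grip agreed better with the top camera, so I used that one for the tools. The resting torque readings during the nut turn jumped around (−0.14 to 0.23 N m), so I relied on the reading taken while it was turning.

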